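# Ramekins under the salamander grill

### The job

Change over the salamander grill: pull its tray out by the knob to the loading end of the base, stand the browned ramekin that is on it on the cork trivet, and stand every pale ramekin upright on the tray; then slide the tray back in under the grill head, all the way to the end stop, without anything touching the head. Then wind the clockwork timer clockwise by its crank until the spring is firm and the yellow pointer stands in the red sector, let go, and leave the other kitchen things where they are.

Things in the scene. Friction and masses are not known exactly. Their poses are not given: they have to be found in the camera images.
- grill: Fixed salamander grill; dark base 130 mm wide, top at z 20 mm. Origin: on the worktop under the middle of the grill head and on the axis of the timer wheel; z up. Local y runs along the base, from the loading end (y -440 mm) to the end stop (y +124 mm); 8 mm high rails, 101 mm apart inside, guide the tray. The tray is home when its origin is at the grill's in x and y (12 mm short will do).
- hood: The steel grill head that overhangs the base; it moves with the grill, origin the same. Grill x -88 to +112 mm, y -125 to +125 mm, top at z 147 mm; open at the front and both ends, held by a column at the back (x +67 to +112 mm). The black timer, 148 mm across, stands on it up to z 163 mm. Nothing may touch the head.
- hood_face (a point): Middle of the underside of the head (its guard wires), z 83 mm. Ramekins on the tray stand up to z 69 mm, so there are 14 mm of air above them.
- timer_wheel (a joint): Angle of the timer's winding wheel, rad; grows clockwise seen from above. Starts unwound between 0 and 0.8, ends at a stop at 6.1. The mainspring pushes back more and more: 0.3 N m to turn at first (some 7 N at the crank), 0.55 N m (12 N) in the red sector, which spans 4.5 to 5.5 (4.4 to 5.6 is accepted). The wheel stays where it is left.
- crank_grip (a point): Grip point of the wheel's black crank knob: upright cylinder, 22 mm diameter, 44 mm high, free to spin on its pin, 45 mm from the wheel's axis. The point is on the knob's axis, at z 210 mm, 16 mm below the knob's top and 31 mm above the top of the wheel rim; it circles with the wheel. At wheel angle 0 it lies towards the grill's +x, with the yellow pointer outside it.
- tray: Loose stainless tray, 244 mm (its y) x 92 mm (x), floor 3 mm thick, rim 10 mm high and 3 mm thick, 0.4 kg. Origin: centre of its underside, at z 20 mm on the base; its y points along the base to the end stop. It starts under the head, 0 to 30 mm from home; 300 mm out it lies free for loading. It takes three ramekins in a row, at its y -76, 0 and 76 mm.
- tray_knob (a point): Grip point of the tray's light wooden knob: upright, 24 mm diameter, on a flat tongue at the tray's -y end, 215 mm from the tray's origin. The point is on the knob's axis, 30 mm above the tray's underside, 14 mm below the knob's top and 25 mm above the tongue.
- ramekin_a: Loose white porcelain ramekin with a pale yellow filling: round, 62 mm diameter, fluted, 46 mm high, about 0.2 kg; origin at the centre of its underside, z up. Two or three of the three pale ramekins are present, on the worktop.
- ramekin_b: Loose white porcelain ramekin with a pale yellow filling: round, 62 mm diameter, fluted, 46 mm high, about 0.2 kg; origin at the centre of its underside, z up. Two or three of the three pale ramekins are present, on the worktop.
- ramekin_c: Loose white porcelain ramekin with a pale yellow filling: round, 62 mm diameter, fluted, 46 mm high, about 0.2 kg; origin at the centre of its underside, z up. Two or three of the three pale ramekins are present, on the worktop.
- ramekin_done: Loose white porcelain ramekin with a dark brown top, otherwise like the pale ones: 62 mm diameter, 46 mm high, 0.2 kg; origin at the centre of its underside. Starts on the tray, anywhere along its length.
- trivet: Round cork trivet, 100 mm diameter, 8 mm thick, fixed to the worktop; origin at the centre of its underside. The browned ramekin goes on it, its axis within 35 mm of the trivet's.
- salt_mill: Bystander: wooden salt mill, 58 mm diameter, 130 mm high, loose; origin at the centre of its underside. Leave it alone.
- jam_jar: Bystander: jam jar with a white lid, 68 mm diameter, 84 mm high, loose; origin at the centre of its underside. Leave it alone.
- mug_a: Bystander: green mug, 86 x 125 x 96 mm high, loose; origin at the centre of its underside. Leave it alone.
- small_bowl: Bystander: white bowl, 115 mm diameter, 56 mm high, loose; origin at the centre of its underside. Leave it alone.

How it is judged:
By the outcome, as a careful person would: the job done as asked, in the order asked, and still so for the second after the job is handed in, with the robot touching nothing.
Of ramekin_a, ramekin_b, ramekin_c only 2 to 3 are there at a start; the rules pass over those that are not, and their reading is None.
At some moment in a run one of ramekin_a, ramekin_b, ramekin_c may be knocked a few centimetres aside while the robot is not near it.
Once in a run the grip may slacken for a moment while it holds something.
It also fails if it takes over 200 s, if anything falls off the work surface, if the arm or the gripper's body presses on something with over 40 N, if the wrist force passes 120 N, or if a joint passes its speed limit or range.

### The arm

A 7-joint arm with a two-finger parallel gripper is mounted at the origin on a cart in front of the work surface, level with it; the furniture and walls round the work are solid. World frame = base frame: x ahead of the robot, y to its left, z up, the work surface at z = 0. Lengths are in m, angles in rad, forces in N, time in s.
With the tool pointing down it reaches from about 0.4 to 0.875 m from the base axis. Payload 19.3 kg.
Tool frame: the origin (TCP) lies at the very end of the fingers, on their centre line; the grasp point (between the pads) lies 19 mm behind it; z points along the fingers, y is the line along which they close (so a half turn about z gives the same grasp; the last joint's range is limited). The gripper opens to 85 mm and grips with 20 to 120 N. Pads are 22 mm wide; open, the fingers measure 114 mm over their backs; the gripper's body (76 mm by 85 mm) begins 54 mm behind the grasp point. The pads swing forward as they close: fully open they stand 13 mm farther back than shut.
Start: joints at [1.23, 0.521, -0.036, 1.599, 0.021, 1.021, -0.113], TCP at [0.167, -0.602, 0.202] pointing down, gripper open.
Joint ranges: [-2.91, 2.91], [-0.3, 2.13], [-1.5, 1.42], [0.17, 2.43], [-1.26, 4.41], [0.16, 1.93], [-2.52, 2.52]. Speed limits (rad/s): [1.89, 1.89, 2.39, 2.39, 3.01, 3.01, 3.01].

### API

Orientations are given as [roll, pitch, yaw] about the fixed x, y, z axes, in that order (R = Rz(yaw) Ry(pitch) Rx(roll)).
In Python, from workcell import bot gives the robot as it stands.
- The arm moves only by the tool servo_tool, never from a script. Its argument "plan" is a list of rows, each a list of 7 numbers: the finger opening in cm, from 0 to 8.54, then the shift along the tool's x, y, z in cm, then the turn, a rotation vector about the tool's x, y, z in degrees. In form: [[fingers, x, y, z, wx, wy, wz], ...]. A call has 1 to 10 rows; each row is the pose to reach, as a shift and turn from the pose commanded when the call began, along the tool's axes at that moment; what a row does not reach only later rows make up. A row lasts 1/10 s, in which the tool goes at most 50 mm and 8.59 degrees, less where a joint would pass 70% of its speed; a pose out of reach is approached as far as the arm can. A call with a gripper value outside its range is refused whole. The fingers move at their own pace and stop on an object; "force" is the grip in N (left out, the last holds). Time passes only in rows, so rows that repeat a pose let the fingers close. It gives the time, the measured TCP pose, the force, the opening and the grip force at its end, in the units of the state.
- bot.observe(): the state, without advancing time (a new reading comes with each control period).
- bot.grab_frame(name): name is "side" or "top" or "wrist"; returns a dict with "frame" (480x640x3 uint8, blue, green, red), "mtx" (3x3 intrinsics, pixels), "R" (3x3) and "t" (3): a world point X has camera coordinates R X + t; the wrist camera has in their place "T_tool_cam" (4x4, takes a point from camera to tool coordinates, whose origin is the TCP and whose axes are the flange's). Camera axes: x right, y down, z forward; pixel columns grow to the right and rows downward; lengths in m; the calibration is good to about 2 mm. A picture is of the moment at which its call begins: read the wrist's pose just before it. There is no depth.
- bot.job_done(): hands the job in; it is judged then, once.
The state is a dict: "clock": time; "qpos": joint angles; "qd": joint speeds; "joint_efforts": joint torques, N m; "position": TCP position; "tool_rot": TCP orientation; "force": force on the tool from outside, world axes, zero at the start; "moment": the same for the moment, N m; "grip_width": finger opening in m; "finger_force": force on a finger pad.
Only numpy, scipy, OpenCV 4.12 (cv2) and the standard library are available. Lean on these libraries where they do the work, as an engineer would, in place of code of your own. Each camera call takes 0.05 s, during which the arm holds its last target. There are 200 camera calls.

## Working session

There is one attempt and no reset: what is moved stays moved. The work goes in short steps, Python scripts to look and compute and a tool call to move; the robot and the scene stay as the last step left them, time stands still between calls to the robot, and variables do not carry over. Pictures are saved under pics/ and viewed, at most 14 in all, crops included, and the job is handed in when it is done.

Besides the shell and the picture viewer there is one more tool, called by a JSON object that holds its "fn" and its "kwargs", one argument or row to a line. servo_tool: Moves the arm, as the interface text tells. Its arguments: {"type":"object","properties":{"plan":{"type":"array","items":{"type":"array","items":{"type":"number"}}},"force":{"type":"number"}},"required":["plan"]}

```bash
ls; mkdir -p pics; cat > h.py <<'E'
import numpy as np, cv2
from workcell import bot
from scipy.spatial.transform import Rotation as Ro
def grab(n,save=None):
    s=bot.observe(); f=bot.grab_frame(n)
    f['frame']=np.array(f['frame'])
    if n=='wrist':
        T=np.array(f['T_tool_cam']); R=Ro.from_euler('xyz',s['tool_rot']).as_matrix()
        Rw=R@T[:3,:3]; c=R@T[:3,3]+np.array(s['position'])
        f['R']=Rw.T; f['t']=-Rw.T@c
    if save: cv2.imwrite('pics/'+save+'.png',f['frame'])
    return f
def ray(f,uv,z):
    R=np.array(f['R']);t=np.array(f['t']);c=-R.T@t
    d=R.T@np.linalg.inv(f['mtx'])@np.array([uv[0],uv[1],1.]); return c+d*(z-c[2])/d[2]
def proj(f,X):
    p=np.array(f['mtx'])@(np.array(f['R'])@np.array(X)+np.array(f['t'])); return p[:2]/p[2]
def totool(X,yaw=None):
    """shift in tool axes (cm) from present TCP to world X"""
    s=bot.observe(); R=Ro.from_euler('xyz',s['tool_rot']).as_matrix()
    return R.T@(np.array(X)-np.array(s['position']))*100
E
python3 - <<'E'
from h import *
print(bot.observe())
for n in('top','side','wrist'):
    f=grab(n,n+'0'); print(n,np.array(f['mtx']).tolist(),-np.array(f['R']).T@f['t'],np.round(f['R'],2).tolist())
print(f['T_tool_cam'])
E
```

```text
pics
{'clock': 0.0, 'qpos': array([ 1.22979413,  0.52198845, -0.03634487,  1.5999894 ,  0.02120575,
        1.02111971, -0.1127923 ]), 'qd': array([-1.93475104e-04,  3.49996326e-05,  8.05474279e-04, -6.17863317e-04,
        1.47669011e-03, -1.44127432e-04,  1.23693538e-03]), 'joint_efforts': array([-8.32220885e-04, -9.27088666e+01,  1.97894365e+00, -3.69909525e+01,
        1.77069521e-02,  8.26388161e-03,  5.41987174e-05]), 'position': array([ 0.16706234, -0.60187658,  0.20124815]), 'tool_rot': array([-3.14047558e+00,  7.67139190e-05,  2.70817788e-01]), 'force': array([ 0.24609765, -0.3064194 , -0.55963876]), 'moment': array([-0.00443835, -0.06014444,  0.02457375]), 'finger_force': 0.0, 'grip_width': 0.08559470762124591}
top [[459.05881234931365, 0.0, 311.07640770232604], [0.0, 459.05881234931365, 238.46877704165504], [0.0, 0.0, 1.0]] [-0.17725228  0.06722153  1.11621607] [[-0.12, -0.99, 0.01], [-0.79, 0.09, -0.6], [0.6, -0.08, -0.8]]
side [[538.6409548294104, 0.0, 322.15372330698665], [0.0, 538.6409548294104, 235.50739832784495], [0.0, 0.0, 1.0]] [-0.83488329 -0.14454488  0.79854409] [[0.11, -0.99, 0.01], [-0.43, -0.05, -0.9], [0.9, 0.09, -0.43]]
wrist [[379.4448586954926, 0.0, 329.2607800366825], [0.0, 379.4448586954926, 245.25203864649046], [0.0, 0.0, 1.0]] [ 0.24446177 -0.58126862  0.37355711] [[0.27, -0.96, -0.0], [-0.92, -0.25, 0.31], [-0.3, -0.08, -0.95]]
[[-2.78459281e-04 -9.50444131e-01 -3.10895282e-01  8.00865918e-02]
 [ 9.99999911e-01 -1.66201752e-04 -3.87570298e-04  6.18090034e-04]
 [ 3.16692575e-04 -3.10895362e-01  9.50444093e-01 -1.72264337e-01]
 [ 0.00000000e+00  0.00000000e+00  0.00000000e+00  1.00000000e+00]]
```

View pics/top0.png

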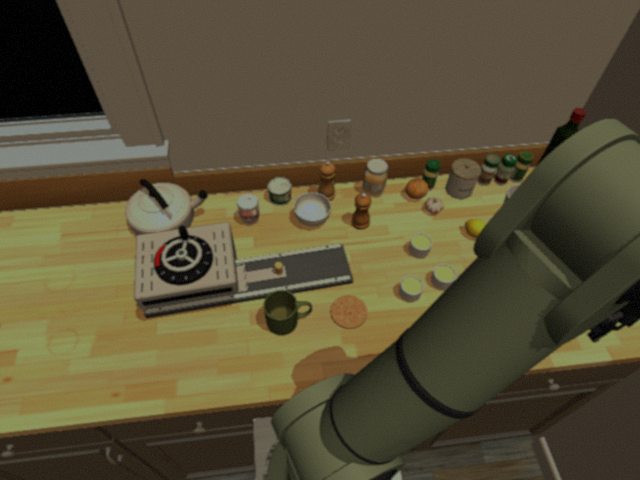

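View pics/side0.png

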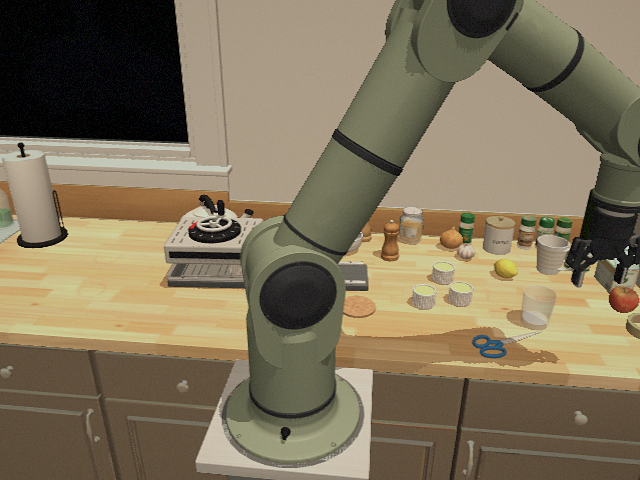

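The top view shows the grill at left with its base running right to about (350,265), and the tray knob at (278,267). There are three pale ramekins, at (420,246), (443,277) and (411,289), and the trivet is at (348,311). The mug, at (283,313), stands close to the base. In the side view the arm hides the middle of the scene.

```bash
python3 - <<'E'
from h import *
im=cv2.imread('pics/top0.png')
c=im[170:350,110:370]; c=cv2.convertScaleAbs(c,alpha=1.6,beta=20)
cv2.imwrite('pics/crop1.png',cv2.resize(c,None,fx=3,fy=3,interpolation=cv2.INTER_CUBIC))
f=grab('top')
for n,uv,z in [('knob',(278,265),.064),('trivet',(348,311),.008),('rA',(421,243),.046),('rB',(444,274),.046),('rC',(411,286),.046),('wheel',(185,257),.18),('mill',(362,198),.13),('mug',(281,302),.096)]:
    print(n,ray(f,uv,z).round(3))
E
```

```text
knob [0.532 0.068 0.064]
trivet [ 0.398 -0.109  0.008]
rA [ 0.572 -0.351  0.046]
rB [ 0.461 -0.386  0.046]
rC [ 0.434 -0.285  0.046]
wheel [0.504 0.295 0.18 ]
mill [ 0.691 -0.191  0.13 ]
mug [0.397 0.069 0.096]
```

View pics/crop1.png

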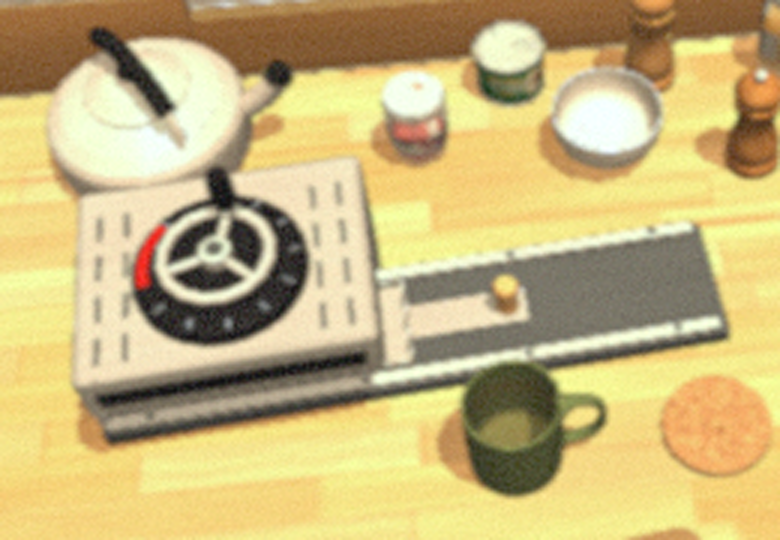

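The crop shows the hood's top corners at about (80,197), (357,160), (377,350) and (75,385), and the wheel hub at (214,250). The crank points up at (220,185), near wheel angle 0. The tray knob is at (505,290), and the base's loading end runs from (697,225) to (727,330).

```bash
python3 - <<'E'
from h import *
f=grab('top')
g=lambda u,v,z: ray(f,(110+(u+.5)/3-.5,170+(v+.5)/3-.5),z)[:2]
H=np.array([g(80,197,.147),g(357,160,.147),g(377,350,.147),g(75,385,.147)]);print('hood',H.round(3).tolist(),H.mean(0))
hub=g(214,248,.185);print('hub',hub, 'knob',g(507,283,.064),'trivet',g(717,425,.008))
L=[g(697,225,.028),g(727,320,.02)];print('load end',L)
# rail lines: far rail (380,278)-(690,230); near rail (370,380)-(722,323)
for a,b in [((380,278),(690,230)),((370,380),(722,323))]:
    p,q=g(*a,.028),g(*b,.028); print(p,q,'dir deg',np.degrees(np.arctan2(*(p-q)[::-1]))-90)
for a,b in [(1,0),(2,3)]:
    d=H[b]-H[a];print(np.degrees(np.arctan2(d[1],d[0]))-90,np.linalg.norm(d))
E
```

```text
hood [[0.614, 0.434], [0.628, 0.19], [0.425, 0.176], [0.421, 0.417]] [0.52179993 0.30436748]
hub [0.51570403 0.30382243] knob [0.53477794 0.06568727] trivet [ 0.39714268 -0.11041477]
load end [array([ 0.60588008, -0.12472904]), array([ 0.49887477, -0.1364504 ])]
[0.57884804 0.18525424] [ 0.60067141 -0.11695198] dir deg 4.130358703588058
[0.46825441 0.19666614] [ 0.49122702 -0.12976441] dir deg 4.02556281151719
3.332108984671251 0.24402364154533315
1.1083089033525937 0.24092120729648273
```

```bash
cat >> h.py <<'E'
G=np.array([.514,.303]); YAW=np.radians(4.0)
def gw(x,y,z):
    c,s=np.cos(YAW),np.sin(YAW); return np.array([G[0]+c*x-s*y,G[1]+s*x+c*y,z])
def go(X,yawdeg):
    """tool shift (cm) and rotvec (deg) to world X, tool down at yaw"""
    s=bot.observe(); R=Ro.from_euler('xyz',s['tool_rot']).as_matrix()
    R2=Ro.from_euler('xyz',[np.pi,0,np.radians(yawdeg)]).as_matrix()
    return np.r_[R.T@(np.array(X)-np.array(s['position']))*100, np.degrees(Ro.from_matrix(R.T@R2).as_rotvec())].round(2)
E
python3 - <<'E'
from h import *
print(go([.535,.066,.20],4),go([.535,.066,.12],4))
E
```

```text
[ 5.332e+01 -5.453e+01  1.800e-01 -3.000e-02  1.000e-02  1.151e+01] [ 5.332e+01 -5.453e+01  8.180e+00 -3.000e-02  1.000e-02  1.151e+01]
```

{"fn": "servo_tool", "kwargs": {
  "plan": [
    [8.5,53.3,-54.5,0,0,0,11.5],
    [8.5,53.3,-54.5,0,0,0,11.5],
    [8.5,53.3,-54.5,0,0,0,11.5],
    [8.5,53.3,-54.5,0,0,0,11.5],
    [8.5,53.3,-54.5,0,0,0,11.5],
    [8.5,53.3,-54.5,0,0,0,11.5],
    [8.5,53.3,-54.5,0,0,0,11.5],
    [8.5,53.3,-54.5,0,0,0,11.5],
    [8.5,53.3,-54.5,0,0,0,11.5],
    [8.5,53.3,-54.5,0,0,0,11.5]
  ],
  "force": 60
}}

```text
clock: 1.25
position: [0.409, -0.1624, 0.2021]
tool_rot: [3.141, -0.001, 0.07]
force: [1.6, -0.9, 1.2]
grip_width: 0.0852
finger_force: 0.0
```

```bash
python3 - <<'E'
from h import *
print(bot.observe()['clock'],bot.observe()['position'],bot.observe()['qpos'].round(2),go([.535,.066,.16],4))
E
```

```text
1.25 [ 0.40903269 -0.16241712  0.20206807] [ 0.42  0.23 -0.21  2.05  0.06  0.86 -1.32] [ 1.416e+01 -2.191e+01  4.210e+00  2.000e-02 -3.000e-02  0.000e+00]
```

{"fn": "servo_tool", "kwargs": {
  "plan": [
    [8.5,14.2,-21.9,3,0,0,0],
    [8.5,14.2,-21.9,3,0,0,0],
    [8.5,14.2,-21.9,3,0,0,0],
    [8.5,14.2,-21.9,3,0,0,0],
    [8.5,14.2,-21.9,3,0,0,0],
    [8.5,14.2,-21.9,3,0,0,0],
    [8.5,14.2,-21.9,3,0,0,0],
    [8.5,14.2,-21.9,3,0,0,0]
  ]
}}

```text
clock: 2.05
position: [0.5343, 0.0631, 0.1717]
tool_rot: [3.141, 0.001, 0.07]
force: [-0.7, 0.5, 0.4]
grip_width: 0.0852
finger_force: 0.0
```

```bash
python3 - <<'E'
from h import *
f=grab('wrist','w1'); print(bot.observe()['position'],proj(f,[.535,.066,.064]))
E
```

```text
[0.53430574 0.06264845 0.17185778] [324.95510586 229.95083352]
```

View pics/w1.png

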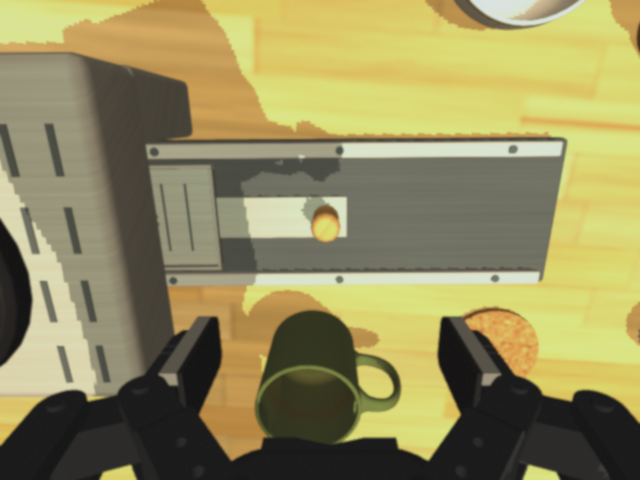

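The wrist view shows the knob top at (326,226), which is where I predicted it. The rails run nearly horizontal, so the yaw of 4° is about right.

```bash
python3 - <<'E'
from h import *
f=grab('wrist')
k=ray(f,(326,225),.064);print('knob',k)
for a,b in [((147,145),(567,139)),((168,285),(543,280)),((158,158),(560,154))]:
    p,q=ray(f,a,.028),ray(f,b,.028); d=p-q; print(p.round(4),q.round(4),np.degrees(np.arctan2(d[1],d[0]))-90)
print(go([k[0],k[1],.031],4))
E
```

```text
knob [0.53894404 0.06495087 0.064     ]
[0.586 0.213 0.028] [ 0.6137 -0.1238  0.028 ] 4.704397026758613
[0.4633 0.204  0.028 ] [ 0.4913 -0.1345  0.028 ] 4.734674901738515
[0.5763 0.2049 0.028 ] [ 0.6018 -0.1212  0.028 ] 4.469650241191175
[ 0.47 -0.22 14.1   0.04 -0.   -0.1 ]
```

{"fn": "servo_tool", "kwargs": {
  "plan": [
    [8.5,0.4,-0.2,5,0,0,-0.6],
    [8.5,0.4,-0.2,9,0,0,-0.6],
    [8.5,0.4,-0.2,12.5,0,0,-0.6],
    [8.5,0.4,-0.2,13.8,0,0,-0.6],
    [8.5,0.4,-0.2,13.9,0,0,-0.6],
    [2,0.4,-0.2,13.9,0,0,-0.6],
    [2,0.4,-0.2,13.9,0,0,-0.6],
    [2,0.4,-0.2,13.9,0,0,-0.6],
    [2,0.4,-0.2,13.9,0,0,-0.6],
    [2,0.4,-0.2,13.9,0,0,-0.6]
  ]
}}

```text
clock: 3.15
position: [0.5388, 0.0664, 0.0333]
tool_rot: [-3.142, -0.001, 0.08]
force: [-0.1, 0.1, -0.8]
grip_width: 0.0201
finger_force: 0.0
```

{"fn": "servo_tool", "kwargs": {
  "plan": [
    [2,0,0,0,0,0,0],
    [2,0,0,0,0,0,0],
    [2,0,0,0,0,0,0]
  ]
}}

```text
clock: 3.45
position: [0.5386, 0.0664, 0.0328]
tool_rot: [3.142, 0.0, 0.081]
force: [0.1, 0.1, -0.6]
grip_width: 0.0199
finger_force: 0.0
```

{"fn": "servo_tool", "kwargs": {
  "plan": [
    [0,0,0,0,0,0,0],
    [0,0,0,0,0,0,0],
    [0,0,0,0,0,0,0],
    [0,0,0,0,0,0,0]
  ]
}}

```text
clock: 3.85
position: [0.5385, 0.0664, 0.0327]
tool_rot: [3.142, 0.0, 0.081]
force: [-0.3, -0.8, -0.3]
grip_width: -0.0001
finger_force: 0.0
```

```bash
python3 - <<'E'
from h import *
f=grab('wrist','w2'); print(bot.observe()['position'],bot.observe()['grip_width'],bot.observe()['finger_force'])
E
```

```text
[0.53855179 0.06637755 0.03274504] 3.115528024828658e-05 0.0
```

View pics/w2.png

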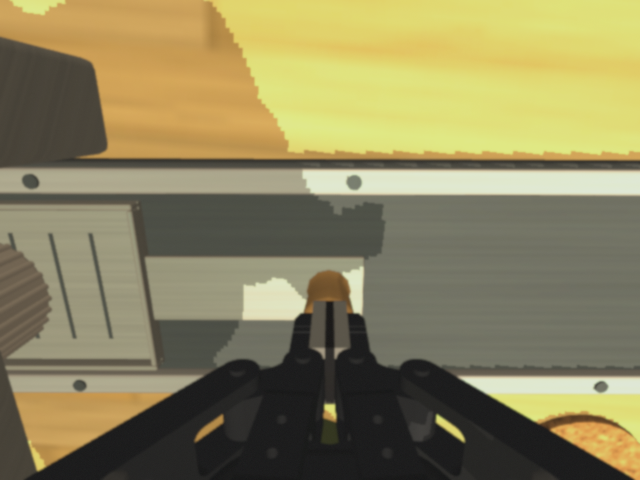

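The fingers shut in front of the knob: its top is at (328,287), and the finger tips are at about (330,310), so the knob lies farther along +x. I'll check the wrist camera's geometry.

```bash
python3 - <<'E'
from h import *
f=grab('wrist'); p=bot.observe()['position']
print('tcp px',proj(f,p),'tcp+19mm',proj(f,p+[0,0,.019]), proj(f,p+[0,0,.04]))
print(ray(f,(328,287),.064),ray(f,(328,272),.064),ray(f,(328,310),.064))
print(f['T_tool_cam'])
# triangulate knob top w/ side+top ; tray visible ramekin
E
```

```text
tcp px [328.31997271 290.87164584] tcp+19mm [328.21010584 308.84570031] [328.05802963 333.72513784]
[0.55474852 0.06771614 0.064     ] [0.5612807  0.06823472 0.064     ] [0.5443848  0.06689336 0.064     ]
[[-2.78142230e-04 -9.50427152e-01 -3.10947185e-01  8.01967367e-02]
 [ 9.99999929e-01 -1.85832386e-04 -3.26492957e-04  5.33805236e-04]
 [ 2.52523714e-04 -3.10947254e-01  9.50427136e-01 -1.72263899e-01]
 [ 0.00000000e+00  0.00000000e+00  0.00000000e+00  1.00000000e+00]]
```

```bash
python3 - <<'E'
from h import *
f=grab('wrist')
print('w2 tongue',ray(f,(250,257),.024),ray(f,(250,321),.024),'rail far outer',ray(f,(320,160),.028),'near outer',ray(f,(320,393),.028))
T=np.array(f['T_tool_cam'])
def w1(uv,z,rot=[3.141,.001,.07],p=[.5343,.0626,.1719]):
    R=Ro.from_euler('xyz',rot).as_matrix(); g=dict(f); Rw=R@T[:3,:3]; c=R@T[:3,3]+np.array(p); g['R']=Rw.T; g['t']=-Rw.T@c
    return ray(g,uv,z).round(4)
print('w1 tongue',w1((250,197),.024),w1((250,238),.024),'rails',w1((320,143),.028),w1((320,283),.028),w1((250,143),.028),w1((250,284),.028))
E
```

```text
w2 tongue [0.54999906 0.10715393 0.024     ] [0.51338909 0.10659256 0.024     ] rail far outer [0.6013201  0.07520337 0.028     ] near outer [0.47318465 0.06588009 0.028     ]
w1 tongue [0.5482 0.1308 0.024 ] [0.5115 0.1306 0.024 ] rails [0.597  0.0739 0.028 ] [0.4745 0.0663 0.028 ] [0.593  0.1302 0.028 ] [0.4691 0.1296 0.028 ]
```

```bash
python3 - <<'E'
from h import *
f=grab('wrist'); p=bot.observe()['position']
for x in(.5385,.5495):
  for z in(.0327,.05,.064): print(x,z,proj(f,[x,.0664,z]).round(0))
for x in (.525,.537,.549):
  for z in (.025,.064): print('knob',x,z,proj(f,[x,.0664,z]).round(0))
a=grab('top')['frame'][200:300,210:350]; b=f['frame'][230:350,240:420]
r=lambda i:cv2.resize(cv2.convertScaleAbs(i,alpha=1.4,beta=15),(400,300),interpolation=cv2.INTER_CUBIC)
cv2.imwrite('pics/c3.png',np.hstack([r(a),r(b)]))
E
```

```text
0.5385 0.0327 [328. 291.]
0.5385 0.05 [328. 307.]
0.5385 0.064 [328. 323.]
0.5495 0.0327 [330. 270.]
0.5495 0.05 [330. 285.]
0.5495 0.064 [330. 299.]
knob 0.525 0.025 [326. 308.]
knob 0.525 0.064 [326. 350.]
knob 0.537 0.025 [328. 287.]
knob 0.537 0.064 [328. 326.]
knob 0.549 0.025 [330. 266.]
knob 0.549 0.064 [330. 300.]
```

View pics/c3.png

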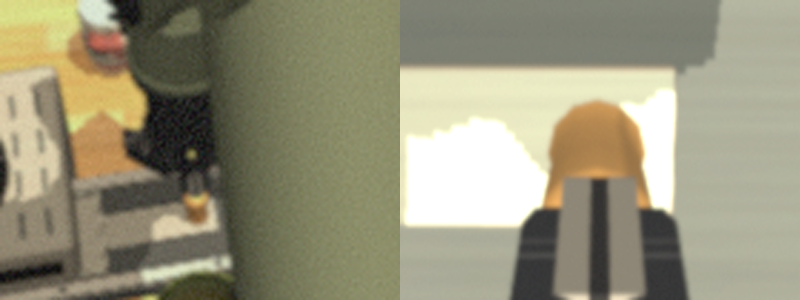

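The crop shows the shut fingers standing on top of the knob. So the real finger tips end about 30 mm behind the reported TCP, and the finger rows in both wrist views agree. I'll open, go about 30 mm lower and close again, watching the force.

{"fn": "servo_tool", "kwargs": {
  "plan": [
    [6,0,0,-1,0,0,0],
    [6,0,0,-1,0,0,0],
    [6,0,0,-1,0,0,0],
    [6,0,0,-1,0,0,0],
    [6,-0.2,0,0,0,0,0],
    [6,-0.2,0,1,0,0,0],
    [6,-0.2,0,2,0,0,0],
    [6,-0.2,0,2.7,0,0,0],
    [6,-0.2,0,2.7,0,0,0]
  ]
}}

```text
clock: 5.0
position: [0.5358, 0.0662, 0.0044]
tool_rot: [3.141, 0.002, 0.081]
force: [-0.1, 0.9, -0.2]
grip_width: 0.0599
finger_force: 0.0
```

{"fn": "servo_tool", "kwargs": {
  "plan": [
    [1.5,0,0,0,0,0,0],
    [1.5,0,0,0,0,0,0],
    [1.5,0,0,0,0,0,0],
    [1.5,0,0,0,0,0,0],
    [1.5,0,0,0,0,0,0]
  ]
}}

```text
clock: 5.5
position: [0.5369, 0.0663, 0.0062]
tool_rot: [-3.142, -0.001, 0.08]
force: [-1.1, -0.6, 7.4]
grip_width: 0.0223
finger_force: 58.7
```

```bash
python3 - <<'E'
from h import *
f=grab('wrist'); s=bot.observe(); print(s['position'],s['grip_width'],s['finger_force'])
a=f['frame'][180:440,140:520]; cv2.imwrite('pics/c4.png',a)
E
```

```text
[0.53686762 0.06629474 0.00620773] 0.022240657042048476 58.685579895973206
```

View pics/c4.png

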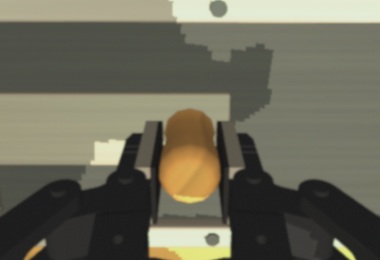

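The knob is gripped at 22 mm with 59 N, but the upward force of 7 N suggests the pads are on its rounded top or the tips touch the tongue. I'll open and go slightly lower to tell which.

{"fn": "servo_tool", "kwargs": {
  "plan": [
    [5,0,0,0,0,0,0],
    [5,0,0,0,0,0,0],
    [5,0,0,0,0,0,0],
    [5,0,0,0.3,0,0,0],
    [5,0,0,0.6,0,0,0],
    [5,0,0,0.6,0,0,0]
  ]
}}

```text
clock: 6.15
position: [0.5363, 0.0662, -0.0007]
tool_rot: [3.142, 0.001, 0.081]
force: [0.1, 0.6, -0.1]
grip_width: 0.0502
finger_force: 0.0
```

{"fn": "servo_tool", "kwargs": {
  "plan": [
    [1.5,0,0,0,0,0,0],
    [1.5,0,0,0,0,0,0],
    [1.5,0,0,0,0,0,0],
    [1.5,0,0,0,0,0,0],
    [1.5,0,0,0,0,0,0]
  ]
}}

```text
clock: 6.65
position: [0.5366, 0.0663, -0.0001]
tool_rot: [-3.142, -0.0, 0.081]
force: [-1.3, 0.1, 4.6]
grip_width: 0.0224
finger_force: 58.5
```

{"fn": "servo_tool", "kwargs": {
  "plan": [
    [1.5,0,0.5,0,0,0,0],
    [1.5,0,1.5,0,0,0,0],
    [1.5,0,3,0,0,0,0],
    [1.5,0,5,0,0,0,0],
    [1.5,0,7,0,0,0,0],
    [1.5,0,9,0,0,0,0],
    [1.5,0,11,0,0,0,0],
    [1.5,0,13,0,0,0,0],
    [1.5,0,15,0,0,0,0],
    [1.5,0,16.5,0,0,0,0]
  ]
}}

```text
clock: 7.65
position: [0.55, -0.099, -0.0001]
tool_rot: [-3.141, -0.0, 0.08]
force: [0.3, 5.9, 3.5]
grip_width: 0.0223
finger_force: 58.9
```

{"fn": "servo_tool", "kwargs": {
  "plan": [
    [1.5,0,1.5,0,0,0,0],
    [1.5,0,3,0,0,0,0],
    [1.5,0,5,0,0,0,0],
    [1.5,0,7,0,0,0,0],
    [1.5,0,8.5,0,0,0,0],
    [1.5,0,10,0,0,0,0],
    [1.5,0,11,0,0,0,0],
    [1.5,0,11,0,0,0,0]
  ]
}}

```text
clock: 8.45
position: [0.5588, -0.21, -0.0001]
tool_rot: [3.14, -0.0, 0.079]
force: [-1.1, -7.4, 7.5]
grip_width: 0.0226
finger_force: 59.4
```

{"fn": "servo_tool", "kwargs": {
  "plan": [
    [6,0,0,0,0,0,0],
    [6,0,0,0,0,0,0],
    [6,0,0,0,0,0,0],
    [6,0,0,-3,0,0,0],
    [8.5,0,0,-8,0,0,0],
    [8.5,0,0,-13,0,0,0],
    [8.5,0,-3,-18,0,0,0],
    [8.5,0,-8,-20,0,0,0],
    [8.5,0,-8,-20,0,0,0],
    [8.5,0,-8,-20,0,0,0]
  ]
}}

```text
clock: 9.45
position: [0.5527, -0.1261, 0.2008]
tool_rot: [3.141, -0.002, 0.084]
force: [-0.1, -0.2, -0.1]
grip_width: 0.085
finger_force: 0.0
```

```bash
python3 - <<'E'
from h import *
import json
f=grab('wrist','w5'); s=bot.observe(); print(s['position'],s['tool_rot'],s['qpos'].round(2))
g=grab('top','top5')
E
```

```text
[ 0.55229414 -0.12778635  0.19984968] [ 3.14117704e+00 -1.96979612e-04  8.19117798e-02] [ 0.38  0.45 -0.36  1.75  0.19  0.98 -1.53]
```

View pics/w5.png

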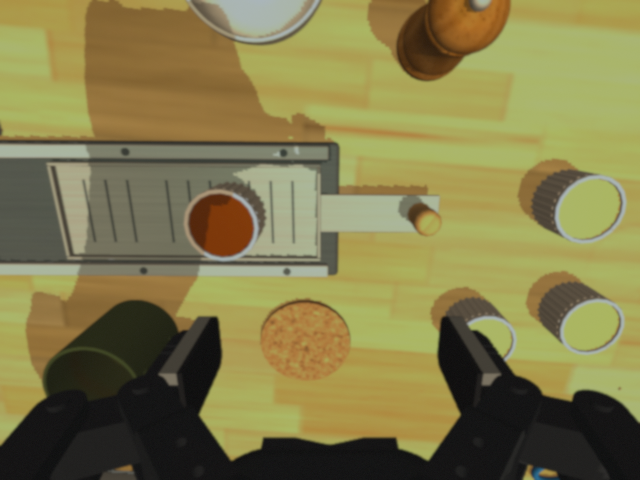

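View pics/top5.png

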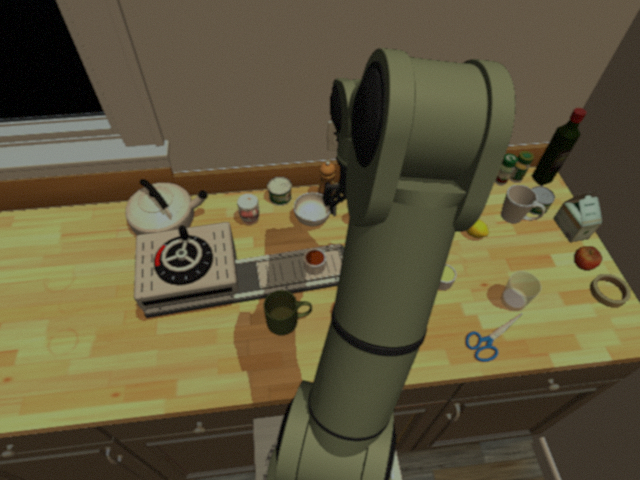

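The wrist view shows the browned rim at (223,225) on the tray and the trivet at (306,340). The pale rims are at (590,209), (591,326) and (490,338), and the knob top is at (426,221). The top view confirms the tray is out with the ramekin upright.

```bash
sed -i 's/^G=.*/G=np.array([.517,.306]); YAW=np.radians(4.65)/' h.py; cat >> h.py <<'E'
def cupring(f,uv,kind):
    pass
E
python3 - <<'E'
from h import *
f=grab('wrist')
D=ray(f,(222,225),.069)
for n,uv,z in [('done',(222,225),.069),('triv',(306,340),.008),('A',(590,209),.046),('B',(591,326),.046),('C',(488,340),.046),('knob',(426,221),.064)]: print(n,ray(f,uv,z).round(4))
print('slots',[gw(0,-.302+d,0).round(4) for d in(-.076,0,.076)])
print(go([D[0],D[1],.10],94.6))
E
```

```text
done [ 0.5437 -0.0412  0.069 ]
triv [ 0.4021 -0.1156  0.008 ]
A [ 0.5773 -0.3561  0.046 ]
B [ 0.4639 -0.3911  0.046 ]
C [ 0.4405 -0.2948  0.046 ]
knob [ 0.5593 -0.2097  0.064 ]
slots [array([ 0.5476, -0.0708,  0.    ]), array([0.5415, 0.005 , 0.    ]), array([0.5353, 0.0807, 0.    ])]
[-1.100e-01 -8.840e+00  9.890e+00 -5.000e-02  6.000e-02 -9.004e+01]
```

{"fn": "servo_tool", "kwargs": {
  "plan": [
    [8.5,0,-4,0,0,0,-8.5],
    [8.5,0,-8.8,0,0,0,-17],
    [8.5,0,-8.8,2,0,0,-25.5],
    [8.5,0,-8.8,4,0,0,-34],
    [8.5,0,-8.8,6,0,0,-42.5],
    [8.5,0,-8.8,6,0,0,-51],
    [8.5,0,-8.8,6,0,0,-59.5],
    [8.5,0,-8.8,6,0,0,-68],
    [8.5,0,-8.8,6,0,0,-76.5],
    [8.5,0,-8.8,6,0,0,-85]
  ]
}}

```text
clock: 10.6
position: [0.5449, -0.0416, 0.1388]
tool_rot: [-3.14, -0.0, 1.569]
force: [-0.0, 0.2, -0.0]
grip_width: 0.0849
finger_force: 0.0
```

```bash
python3 - <<'E'
from h import *
print(bot.observe()['qpos'].round(2),bot.observe()['position'])
print(go([.5437,-.0412,.08],94.6),go([.5437,-.0412,0],94.6))
E
```

```text
[ 0.48  0.56 -0.71  1.84  0.46  0.91 -0.45] [ 0.54491436 -0.04157969  0.13875233]
[ 0.04 -0.11  5.88 -0.09 -0.02 -4.73] [ 0.03 -0.1  13.88 -0.09 -0.02 -4.73]
```

{"fn": "servo_tool", "kwargs": {
  "plan": [
    [8.5,0,-0.1,4,0,0,-4.7],
    [8.5,0,-0.1,8,0,0,-4.7],
    [8.5,0,-0.1,11,0,0,-4.7],
    [8.5,0,-0.1,13,0,0,-4.7],
    [8.5,0,-0.1,13.8,0,0,-4.7],
    [8.5,0,-0.1,13.8,0,0,-4.7],
    [5.5,0,-0.1,13.8,0,0,-4.7],
    [5.5,0,-0.1,13.8,0,0,-4.7],
    [5.5,0,-0.1,13.8,0,0,-4.7],
    [5.5,0,-0.1,13.8,0,0,-4.7]
  ],
  "force": 60
}}

```text
clock: 11.6
position: [0.5447, -0.0407, 0.0031]
tool_rot: [3.14, 0.001, 1.646]
force: [-1.9, 0.1, 6.4]
grip_width: 0.0606
finger_force: 63.8
```

```bash
python3 - <<'E'
from h import *
s=bot.observe();print(s['position'],s['grip_width'],s['finger_force'],s['force'])
print(go([.402,-.1156,.10],94.6))
f=grab('wrist','w6')
E
```

```text
[ 0.54474749 -0.04067838  0.00307611] 0.06062028106037754 63.82568120956421 [-1.87938599  0.14658405  6.35905323]
[ -6.41 -14.78  -9.71   0.08   0.04  -0.3 ]
```

View pics/w6.png

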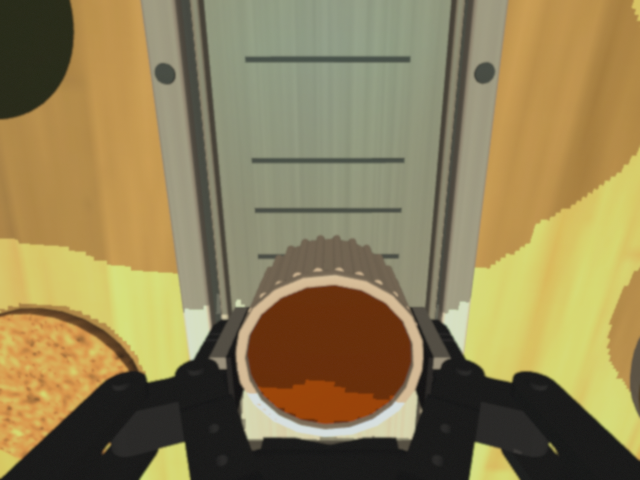

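The browned ramekin is held squarely between the pads, at 60.6 mm and 64 N.

{"fn": "servo_tool", "kwargs": {
  "plan": [
    [5.5,0,0,-1.5,0,0,0],
    [5.5,0,0,-3.5,0,0,0],
    [5.5,-1,-2,-4,0,0,0],
    [5.5,-2.6,-6,-4,0,0,0],
    [5.5,-4.3,-10,-4,0,0,0],
    [5.5,-5.8,-13.5,-4,0,0,0],
    [5.5,-6.4,-14.8,-3,0,0,0],
    [5.5,-6.4,-14.8,-1,0,0,0],
    [5.5,-6.4,-14.8,0.5,0,0,0],
    [5.5,-6.4,-14.8,1.0,0,0,0]
  ]
}}

```text
clock: 12.65
position: [0.4016, -0.1156, -0.0081]
tool_rot: [3.141, 0.001, 1.646]
force: [-0.5, 0.7, -1.6]
grip_width: 0.0609
finger_force: 65.7
```

{"fn": "servo_tool", "kwargs": {
  "plan": [
    [5.5,0,0,0.3,0,0,0],
    [5.5,0,0,0.5,0,0,0],
    [6.6,0,0,0.5,0,0,0],
    [8.5,0,0,0.5,0,0,0],
    [8.5,0,0,0.5,0,0,0],
    [8.5,0,0,-1,0,0,0],
    [8.5,0,0,-5,0,0,0],
    [8.5,0,0,-10,0,0,0],
    [8.5,-5,0,-14,0,0,0],
    [8.5,-10,0,-16,0,0,0]
  ]
}}

```text
clock: 13.65
position: [0.4085, -0.1998, 0.1474]
tool_rot: [3.139, 0.001, 1.649]
force: [0.7, -0.7, -0.6]
grip_width: 0.0849
finger_force: 0.0
```

{"fn": "servo_tool", "kwargs": {
  "plan": [
    [8.5,-3,-2,0,0,0,0],
    [8.5,-7,-5,0,0,0,0],
    [8.5,-9,-8,0,0,0,0],
    [8.5,-9,-8,0,0,0,0],
    [8.5,-9,-8,0,0,0,0]
  ]
}}

```text
clock: 14.15
position: [0.3343, -0.2956, 0.1446]
tool_rot: [3.141, 0.0, 1.644]
force: [0.7, 0.7, 0.1]
grip_width: 0.0852
finger_force: 0.0
```

```bash
python3 - <<'E'
from h import *
f=grab('wrist','w7'); s=bot.observe(); print(s['position'],s['tool_rot'])
E
```

```text
[ 0.33509697 -0.29495565  0.14464639] [3.14108182e+00 1.47043391e-04 1.64595842e+00]
```

View pics/w7.png

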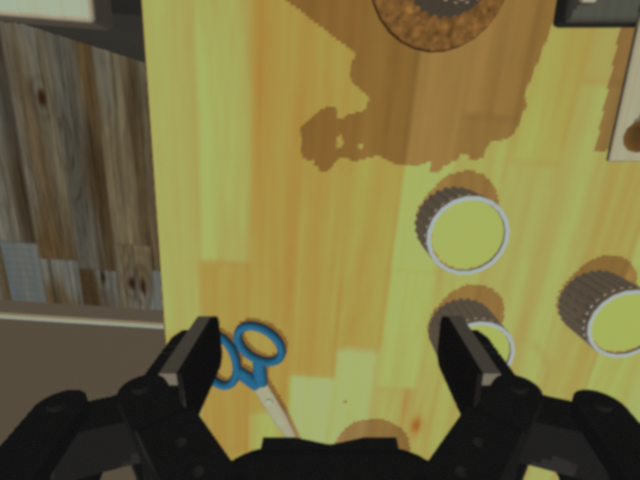

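The wrist view now shows the pale ramekins at (468,234), (480,345, half hidden by a finger) and (630,322). The trivet is at the top edge, with the browned ramekin standing on it.

```bash
python3 - <<'E'
from h import *
f=grab('wrist')
for uv in [(468,234),(632,322)]: print(ray(f,uv,.046))
C=ray(f,(468,234),.046); print(go([C[0],C[1],.05],94.6),go([C[0],C[1],-.022],94.6))
E
```

```text
[ 0.43848181 -0.28769694  0.046     ]
[ 0.58389059 -0.35074496  0.046     ]
[-0.1  10.32  9.46  0.03  0.   -0.23] [-0.1  10.32 16.66  0.03  0.   -0.23]
```

{"fn": "servo_tool", "kwargs": {
  "plan": [
    [8.5,-0.3,4,0,0,0,0],
    [8.5,-0.3,8,2,0,0,0],
    [8.5,-0.3,10.4,5,0,0,0],
    [8.5,-0.3,10.4,9,0,0,0],
    [8.5,-0.3,10.4,13,0,0,0],
    [8.5,-0.3,10.4,15.5,0,0,0],
    [8.5,-0.3,10.4,16.6,0,0,0],
    [8.5,-0.3,10.4,16.6,0,0,0],
    [5.5,-0.3,10.4,16.6,0,0,0],
    [5.5,-0.3,10.4,16.6,0,0,0]
  ]
}}

```text
clock: 15.25
position: [0.4395, -0.2907, -0.0201]
tool_rot: [3.14, 0.001, 1.646]
force: [-7.2, 6.1, 26.6]
grip_width: 0.0612
finger_force: 58.7
```

{"fn": "servo_tool", "kwargs": {
  "plan": [
    [5.5,0,0,0,0,0,0],
    [5.5,0,0,0,0,0,0],
    [5.5,0,0,0,0,0,0]
  ]
}}

```text
clock: 15.55
position: [0.4395, -0.2907, -0.0199]
tool_rot: [3.14, 0.001, 1.646]
force: [-1.3, 2.5, 9.9]
grip_width: 0.0612
finger_force: 63.0
```

```bash
python3 - <<'E'
from h import *
s=bot.observe();f=grab('wrist')
cv2.imwrite('pics/c8.png',f['frame'][200:480,140:520])
S=gw(0,-.302+.076,0); print(s['position'],go([S[0],S[1],.05],94.6),go([S[0],S[1],.003],94.6))
E
```

```text
[ 0.43948866 -0.29068478 -0.01993253] [36.31 12.36 -7.02  0.1   0.08 -0.29] [36.31 12.35 -2.32  0.1   0.08 -0.29]
```

View pics/c8.png

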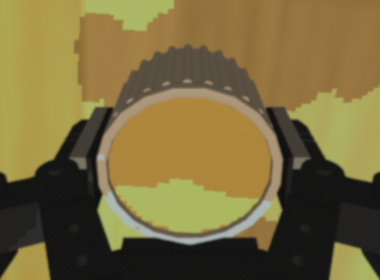

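The pale ramekin is held squarely, with its rim centre at (330,365) in the full frame.

```bash
python3 - <<'E'
from h import *
f=grab('wrist'); p=bot.observe()['position']
print('offset cm',totool(ray(f,(330,365),.046)))
E
```

```text
offset cm [ 0.30895978  0.0671467  -6.59220213]
```

{"fn": "servo_tool", "kwargs": {
  "plan": [
    [5.5,0,0,-2,0,0,0],
    [5.5,2,0.7,-5,0,0,0],
    [5.5,5,1.7,-7.5,0,0,0],
    [5.5,9,3,-8,0,0,0],
    [5.5,13,4.4,-8,0,0,0],
    [5.5,17,5.8,-8,0,0,0],
    [5.5,21,7.2,-8,0,0,0],
    [5.5,25,8.5,-8,0,0,0],
    [5.5,29,9.9,-8,0,0,0],
    [5.5,33,11.3,-8,0,0,0]
  ]
}}

```text
clock: 16.65
position: [0.5272, 0.0488, 0.0597]
tool_rot: [3.14, 0.0, 1.646]
force: [0.2, -0.3, -1.4]
grip_width: 0.0608
finger_force: 65.5
```

```bash
python3 - <<'E'
from h import *
s=bot.observe(); S=gw(0,-.302+.076,0); print(s['position'],s['grip_width'],s['force'],go([S[0],S[1],.005],94.6))
E
```

```text
[0.52722752 0.04880811 0.05967228] 0.0608285708809304 [ 0.2111876  -0.33625065 -1.43015602] [ 3.13  1.04  5.47  0.1   0.02 -0.31]
```

{"fn": "servo_tool", "kwargs": {
  "plan": [
    [5.5,2,0.7,0,0,0,0],
    [5.5,2.9,1,1.5,0,0,0],
    [5.5,2.9,1,3.5,0,0,0],
    [5.5,2.9,1,5,0,0,0],
    [5.5,2.9,1,5.5,0,0,0],
    [5.5,2.9,1,5.8,0,0,0],
    [6.6,2.9,1,5.8,0,0,0],
    [7.8,2.9,1,5.8,0,0,0],
    [7.8,2.9,1,5.8,0,0,0],
    [7.8,2.9,1,4,0,0,0]
  ]
}}

```text
clock: 17.65
position: [0.5334, 0.0765, 0.0174]
tool_rot: [-3.139, 0.0, 1.646]
force: [-0.1, -0.0, 0.6]
grip_width: 0.0782
finger_force: 0.0
```

{"fn": "servo_tool", "kwargs": {
  "plan": [
    [8.5,0,0,-4,0,0,0],
    [8.5,-2,0,-9,0,0,0],
    [8.5,-7,0,-11,0,0,0],
    [8.5,-12,0,-11,0,0,0],
    [8.5,-17,0,-11,0,0,0],
    [8.5,-22,0,-11,0,0,0],
    [8.5,-25,0,-11,0,0,0],
    [8.5,-25,0,-11,0,0,0]
  ]
}}

```text
clock: 18.45
position: [0.5525, -0.1784, 0.128]
tool_rot: [-3.141, 0.002, 1.639]
force: [-0.3, 1.3, -0.7]
grip_width: 0.0849
finger_force: 0.0
```

```bash
python3 - <<'E'
from h import *
f=grab('wrist','w9'); s=bot.observe(); print(s['position'],s['tool_rot'])
print('pred A',proj(f,[.58,-.353,.046]),'B',proj(f,[.464,-.391,.046]))
E
```

```text
[ 0.55269793 -0.1750308   0.12819727] [-3.14132148e+00  1.57373574e-04  1.64159104e+00]
pred A [347.40949298 438.41412769] B [211.12623679 465.62244893]
```

View pics/w9.png

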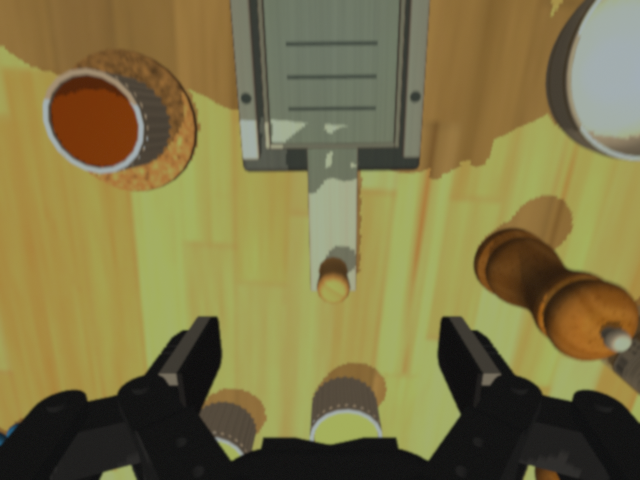

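The wrist view shows the browned ramekin standing on the trivet at (95,120) and the tray's front end empty. The knob is at (334,285), and the next pale ramekin's rim is near (346,435) with the other left of it at (230,440). I'll build a colour check for the filling.

```bash
python3 - <<'E'
from h import *
im=cv2.imread('pics/w7.png'); hsv=cv2.cvtColor(im,cv2.COLOR_BGR2HSV)
for n,(u,v) in dict(fill=(468,234),fillA=(625,320),wood=(300,250),wood2=(560,150),wood3=(220,60),rim=(432,245)).items():
    print(n,im[v-4:v+5,u-4:u+5].reshape(-1,3).mean(0).round(),hsv[v-4:v+5,u-4:u+5].reshape(-1,3).mean(0).round())
im=cv2.imread('pics/c8.png');print('c8 shade',cv2.cvtColor(im,cv2.COLOR_BGR2HSV)[140,190],'lit',cv2.cvtColor(im,cv2.COLOR_BGR2HSV)[205,190])
s=bot.observe(); print(go([.580,-.351,.128],94.6))
E
```

```text
fill [ 94. 176. 165.] [ 34. 120. 176.]
fillA [ 90. 176. 165.] [ 34. 124. 176.]
wood [ 73. 149. 168.] [ 24. 144. 168.]
wood2 [ 81. 157. 167.] [ 27. 130. 167.]
wood3 [ 92. 169. 166.] [ 31. 116. 169.]
rim [127. 172. 164.] [ 48.  69. 172.]
c8 shade [ 20 167 173] lit [ 34 121 184]
[-1.775e+01  1.480e+00  2.000e-02 -2.000e-02  1.000e-02 -5.400e-01]
```

{"fn": "servo_tool", "kwargs": {
  "plan": [
    [8.5,-5,-1,0,0,0,0],
    [8.5,-10,-2,0,0,0,0],
    [8.5,-15,-2.5,0,0,0,0],
    [8.5,-20,-3,0,0,0,0],
    [8.5,-24,-3.5,-1,0,0,0],
    [8.5,-24,-3.5,-2,0,0,0],
    [8.5,-24,-3.5,-2,0,0,0]
  ]
}}

```text
clock: 19.2
position: [0.5371, -0.4141, 0.1494]
tool_rot: [3.14, 0.0, 1.646]
force: [1.0, 1.6, -0.6]
grip_width: 0.0846
finger_force: 0.0
```

```bash
cat >> h.py <<'E'
def find_pale(f,zt=.046):
    im=cv2.GaussianBlur(f['frame'],(5,5),0).astype(int)
    m=((im[...,1]-im[...,2]>5)&(im[...,1]>120)).astype(np.uint8)*255
    m=cv2.morphologyEx(m,cv2.MORPH_OPEN,np.ones((7,7),np.uint8))
    out=[]
    for c in cv2.findContours(m,cv2.RETR_EXTERNAL,cv2.CHAIN_APPROX_NONE)[0]:
        a=cv2.contourArea(c)
        if a>900:
            h=cv2.convexHull(c); (x,y),(w,hh),_=cv2.fitEllipse(h) if len(h)>5 else ((0,0),(1,1),0)
            out.append((round(x),round(y),round(w),round(hh),round(a),round(a/cv2.contourArea(h),2),ray(f,(x,y),zt).round(4).tolist()))
    return out,m
E
python3 - <<'E'
from h import *
f=grab('wrist'); s=bot.observe(); print(s['position'],s['tool_rot'])
cv2.imwrite('pics/w10.png',f['frame'])
for o in find_pale(f)[0]: print(o)
print('pred A',proj(f,[.58,-.353,.046]),'B',proj(f,[.464,-.388,.046]))
E
```

```text
[ 0.53711063 -0.41294675  0.14878601] [ 3.14053534e+00 -2.97126177e-04  1.64730126e+00]
(235, 414, 44, 89, 2254, 0.93, [0.4665, -0.5891, 0.046])
(533, 345, 34, 89, 1839, 0.93, [0.7152, -0.4999, 0.046])
(598, 286, 42, 91, 1808, 0.81, [0.7538, -0.4432, 0.046])
(120, 276, 93, 138, 6974, 0.83, [0.3764, -0.462, 0.046])
(292, 238, 18, 120, 1106, 0.86, [0.5095, -0.4212, 0.046])
(641, 133, 37, 103, 931, 0.9, [0.749, -0.3267, 0.046])
(628, 79, 21, 100, 1082, 0.89, [0.7292, -0.2934, 0.046])
(519, 156, 97, 351, 17678, 0.81, [0.668, -0.3484, 0.046])
(210, 156, 111, 376, 13656, 0.67, [0.4491, -0.3647, 0.046])
pred A [395.35350814 153.19649171] B [231.25573743 190.15848188]
```

```bash
python3 - <<'E'
s=open('h.py').read(); i=s.index('def find_pale')
open('h.py','w').write(s[:i]+'''def find_rim(f,X,win=70):
    """circle of the white rim (low saturation) near predicted rim centre X"""
    u,v=proj(f,X); r=np.linalg.norm(proj(f,np.array(X)+[.03,0,0])-[u,v])
    S=cv2.GaussianBlur(cv2.cvtColor(f['frame'],cv2.COLOR_BGR2HSV)[...,1],(5,5),0)
    y0,x0=max(int(v)-win,0),max(int(u)-win,0); c=S[y0:int(v)+win,x0:int(u)+win]
    h=cv2.HoughCircles(c,cv2.HOUGH_GRADIENT_ALT,1.5,10,param1=150,param2=.5,minRadius=int(r*.8),maxRadius=int(r*1.15))
    if h is None: return r,None
    return r,[(round(a+x0),round(b+y0),round(q),ray(f,(a+x0,b+y0),X[2]).round(4).tolist()) for a,b,q in h[0][:,:3]]
''')
E
python3 - <<'E'
from h import *
f=grab('wrist')
print('A',find_rim(f,[.58,-.353,.046])); print('B',find_rim(f,[.464,-.388,.046]))
E
```

```text
A (np.float64(42.1000543701819), [(392, 152, 41, [0.5777, -0.3514, 0.046])])
B (np.float64(41.30746940356289), [(232, 192, 40, [0.4642, -0.3878, 0.046]), (246, 174, 42, [0.475, -0.374, 0.046])])
```

```bash
python3 - <<'E'
from h import *
print(go([.5777,-.3514,-.022],94.6))
E
```

```text
[ 5.77  4.52 17.05  0.02 -0.03 -0.17]
```

{"fn": "servo_tool", "kwargs": {
  "plan": [
    [8.5,2.5,2,0,0,0,0],
    [8.5,5.8,4.5,2,0,0,0],
    [8.5,5.8,4.5,6,0,0,0],
    [8.5,5.8,4.5,10,0,0,0],
    [8.5,5.8,4.5,13.5,0,0,0],
    [8.5,5.8,4.5,16,0,0,0],
    [8.5,5.8,4.5,16.9,0,0,0],
    [8.5,5.8,4.5,16.9,0,0,0],
    [5.5,5.8,4.5,16.9,0,0,0],
    [5.5,5.8,4.5,16.9,0,0,0]
  ]
}}

```text
clock: 20.3
position: [0.5778, -0.3533, -0.0187]
tool_rot: [3.14, 0.001, 1.646]
force: [-4.7, 1.8, 12.2]
grip_width: 0.0608
finger_force: 62.6
```

{"fn": "servo_tool", "kwargs": {
  "plan": [
    [5.5,0,0,0,0,0,0],
    [5.5,0,0,0,0,0,0],
    [5.5,0,0,0,0,0,0]
  ]
}}

```text
clock: 20.6
position: [0.5779, -0.3533, -0.0186]
tool_rot: [3.139, 0.001, 1.646]
force: [-0.9, 1.8, 8.4]
grip_width: 0.0607
finger_force: 64.6
```

```bash
python3 - <<'E'
from h import *
s=bot.observe();f=grab('wrist')
p=s['position']; r=find_rim(f,[p[0],p[1],.046],110); print(p,r,totool(r[1][0][3]) if r[1] else '')
S=gw(0,-.302,0); print(go([S[0],S[1],.003],94.6))
E
```

```text
[ 0.5778686  -0.35327675 -0.01859089] (np.float64(89.06858678696044), [(332, 359, 94, [0.5787, -0.3487, 0.046])]) [ 0.44436766  0.13797773 -6.46594089]
[36.   -0.92 -2.21  0.12  0.07 -0.29]
```

{"fn": "servo_tool", "kwargs": {
  "plan": [
    [5.5,0,0,-2,0,0,0],
    [5.5,2,0,-6,0,0,0],
    [5.5,5,-0.1,-9.5,0,0,0],
    [5.5,9,-0.2,-10,0,0,0],
    [5.5,13,-0.3,-10,0,0,0],
    [5.5,17,-0.4,-10,0,0,0],
    [5.5,21,-0.5,-10,0,0,0],
    [5.5,25,-0.6,-10,0,0,0],
    [5.5,29,-0.7,-10,0,0,0],
    [5.5,33,-0.8,-9,0,0,0]
  ]
}}

```text
clock: 21.65
position: [0.5449, -0.0233, 0.0721]
tool_rot: [3.138, 0.001, 1.646]
force: [1.3, 0.5, -3.2]
grip_width: 0.0604
finger_force: 65.7
```

```bash
python3 - <<'E'
from h import *
s=bot.observe(); S=gw(0,-.302,0); print(s['position'],s['grip_width'],s['force'],go([S[0],S[1],.005],94.6))
f=grab('wrist'); S=gw(0,-.302+.076,.069); print('first placed',S,find_rim(f,S))
E
```

```text
[ 0.54486867 -0.02328421  0.07207402] 0.060399803230458224 [ 1.3027366   0.47120582 -3.20687586] [ 2.85 -0.15  6.7   0.21  0.07 -0.31]
first placed [0.53532154 0.08074388 0.069     ] (np.float64(71.44114535515358), None)
```

{"fn": "servo_tool", "kwargs": {
  "plan": [
    [5.5,1.5,-0.1,0.5,0,0,0],
    [5.5,2.4,-0.2,2,0,0,0],
    [5.5,2.4,-0.2,4.5,0,0,0],
    [5.5,2.4,-0.2,6.2,0,0,0],
    [5.5,2.4,-0.2,6.6,0,0,0],
    [5.5,2.4,-0.2,6.9,0,0,0],
    [6.6,2.4,-0.2,6.9,0,0,0],
    [7.8,2.4,-0.2,6.9,0,0,0],
    [7.8,2.4,-0.2,6.9,0,0,0],
    [7.8,2.4,-0.2,5,0,0,0]
  ]
}}

```text
clock: 22.7
position: [0.5393, -0.0011, 0.0187]
tool_rot: [-3.139, -0.0, 1.646]
force: [-0.5, -0.9, 0.5]
grip_width: 0.0783
finger_force: 0.0
```

{"fn": "servo_tool", "kwargs": {
  "plan": [
    [8.5,0,0,-4,0,0,0],
    [8.5,-3,-1,-9,0,0,0],
    [8.5,-8,-2,-12,0,0,0],
    [8.5,-13,-3,-12,0,0,0],
    [8.5,-18,-4,-12,0,0,0],
    [8.5,-23,-5,-12,0,0,0],
    [8.5,-28,-6,-12,0,0,0],
    [8.5,-33,-7,-12,0,0,0],
    [8.5,-38,-8,-12,0,0,0],
    [8.5,-41,-8,-12,0,0,0]
  ]
}}

```text
clock: 23.7
position: [0.4901, -0.4175, 0.1401]
tool_rot: [-3.142, 0.0, 1.645]
force: [1.6, 0.4, 0.7]
grip_width: 0.0846
finger_force: 0.0
```

```bash
python3 - <<'E'
from h import *
f=grab('wrist'); print('B',bot.observe()['position'],find_rim(f,[.464,-.388,.046]))
print(go([.464,-.388,-.022],94.6))
E
```

```text
B [ 0.48802316 -0.42648784  0.1393248 ] (np.float64(42.450229711285864), [(296, 198, 45, [0.4645, -0.3922, 0.046]), (296, 198, 37, [0.4645, -0.3922, 0.046])])
[ 4.06 -2.12 16.12 -0.07  0.22 -0.76]
```

```bash
python3 - <<'E'
from h import *
grab('wrist');grab('wrist');f=grab('wrist'); r=find_rim(f,[.464,-.388,.046]); print('B',bot.observe()['position'],r)
X=r[1][0][3]; print(go([X[0],X[1],-.022],94.6))
E
```

```text
B [ 0.49078742 -0.41575773  0.13933947] (np.float64(42.62871487363553), [(298, 193, 42, [0.4664, -0.3886, 0.046])])
[ 2.880e+00 -2.240e+00  1.614e+01  1.000e-02 -4.000e-02 -4.000e-01]
```

{"fn": "servo_tool", "kwargs": {
  "plan": [
    [8.5,2.9,-2.3,1,0,0,0],
    [8.5,2.9,-2.3,4,0,0,0],
    [8.5,2.9,-2.3,8,0,0,0],
    [8.5,2.9,-2.3,12,0,0,0],
    [8.5,2.9,-2.3,15,0,0,0],
    [8.5,2.9,-2.3,16,0,0,0],
    [8.5,2.9,-2.3,16,0,0,0],
    [5.5,2.9,-2.3,16,0,0,0],
    [5.5,2.9,-2.3,16,0,0,0],
    [5.5,2.9,-2.3,16,0,0,0]
  ]
}}

```text
clock: 24.9
position: [0.467, -0.3883, -0.0185]
tool_rot: [3.14, 0.002, 1.646]
force: [-2.1, 2.3, 11.8]
grip_width: 0.0605
finger_force: 63.0
```

{"fn": "servo_tool", "kwargs": {
  "plan": [
    [5.5,0,0,0,0,0,0],
    [5.5,0,0,0,0,0,0],
    [5.5,0,0,0,0,0,0]
  ]
}}

```text
clock: 25.2
position: [0.467, -0.3883, -0.0185]
tool_rot: [3.14, 0.002, 1.646]
force: [-2.1, 2.3, 10.8]
grip_width: 0.0608
finger_force: 63.0
```

```bash
python3 - <<'E'
from h import *
s=bot.observe();f=grab('wrist')
p=s['position']; r=find_rim(f,[p[0],p[1],.046],110); print(p,r,totool(r[1][0][3]) if r[1] else '')
S=gw(0,-.302-.076,0); print(S,go([S[0],S[1],.003],94.6))
E
```

```text
[ 0.46699235 -0.38827352 -0.01848304] (np.float64(89.0047167441295), [(326, 358, 93, [0.4659, -0.3833, 0.046]), (326, 358, 80, [0.4659, -0.3833, 0.046])]) [ 0.49462725 -0.05996703 -6.44936883]
[ 0.54764399 -0.07075582  0.        ] [31.05 10.43 -2.18  0.09  0.1  -0.3 ]
```

{"fn": "servo_tool", "kwargs": {
  "plan": [
    [5.5,0,0,-2,0,0,0],
    [5.5,1,0.5,-6,0,0,0],
    [5.5,4,1.5,-9.5,0,0,0],
    [5.5,8,2.7,-10,0,0,0],
    [5.5,12,4,-10,0,0,0],
    [5.5,16,5.4,-10,0,0,0],
    [5.5,20,6.8,-10,0,0,0],
    [5.5,24,8.1,-10,0,0,0],
    [5.5,28,9.5,-9,0,0,0],
    [5.5,29,10,-8,0,0,0]
  ]
}}

```text
clock: 26.25
position: [0.5457, -0.086, 0.0609]
tool_rot: [3.138, -0.001, 1.651]
force: [-0.9, -0.4, -1.5]
grip_width: 0.0609
finger_force: 65.9
```

```bash
python3 - <<'E'
from h import *
grab('wrist'); f=grab('wrist')
s=bot.observe(); S=gw(0,-.302-.076,0); print(s['position'],s['grip_width'],s['force'],go([S[0],S[1],.005],94.6))
for y in(0,.076):
    S=gw(0,-.302+y,.069); print(S,find_rim(f,S))
E
```

```text
[ 0.54438215 -0.08903656  0.05947964] 0.06065840149798308 [-0.30970534 -0.64642767 -1.62503934] [ 1.79  0.47  5.45  0.01 -0.02 -0.09]
[0.54148276 0.00499403 0.069     ] (np.float64(75.13717198850944), [(334, 105, 68, [0.5408, -0.0012, 0.069])])
[0.53532154 0.08074388 0.069     ] (np.float64(89.05447159512191), None)
```

{"fn": "servo_tool", "kwargs": {
  "plan": [
    [5.5,1.2,0.4,0.5,0,0,0],
    [5.5,1.2,0.4,2,0,0,0],
    [5.5,1.2,0.4,4,0,0,0],
    [5.5,1.2,0.4,5.1,0,0,0],
    [5.5,1.2,0.4,5.5,0,0,0],
    [5.5,1.2,0.4,5.7,0,0,0],
    [6.6,1.2,0.4,5.7,0,0,0],
    [7.8,1.2,0.4,5.7,0,0,0],
    [7.8,1.2,0.4,5.7,0,0,0],
    [7.8,1.2,0.4,4,0,0,0]
  ]
}}

```text
clock: 27.35
position: [0.546, -0.0789, 0.0184]
tool_rot: [-3.139, -0.001, 1.646]
force: [-0.5, 0.3, -0.1]
grip_width: 0.0781
finger_force: 0.0
```

{"fn": "servo_tool", "kwargs": {
  "plan": [
    [8.5,0,0,-4,0,0,0],
    [8.5,0,0,-9,0,0,0],
    [8.5,-3,0,-14,0,0,0],
    [8.5,-7,0,-18,0,0,0],
    [8.5,-10,0,-20,0,0,0],
    [8.5,-10,0,-20,0,0,0],
    [8.5,-10,0,-20,0,0,0]
  ]
}}

```text
clock: 28.05
position: [0.5546, -0.1793, 0.2207]
tool_rot: [3.14, 0.0, 1.644]
force: [-1.0, 1.7, -1.7]
grip_width: 0.085
finger_force: 0.0
```

```bash
python3 - <<'E'
from h import *
grab('wrist');f=grab('wrist','w11'); print(bot.observe()['position'])
for y in(-.076,0,.076):
    S=gw(0,-.302+y,.069); print(S,find_rim(f,S))
print('knob pred',proj(f,[.5593,-.2097,.064]),'done',find_rim(f,[.402,-.1156,.054]))
E
```

```text
[ 0.55429433 -0.17753515  0.21941383]
[ 0.54764399 -0.07075582  0.069     ] (np.float64(38.0692807259155), [(328, 97, 38, [0.546, -0.0808, 0.069])])
[0.54148276 0.00499403 0.069     ] (np.float64(41.34975381215103), None)
[0.53532154 0.08074388 0.069     ] (np.float64(45.25165554366845), [(326, 98, 39, [0.5452, -0.0813, 0.069])])
knob pred [331.6424185 249.3717818] done (np.float64(35.52421999762942), [(154, 118, 34, [0.4009, -0.1075, 0.054])])
```

View pics/w11.png

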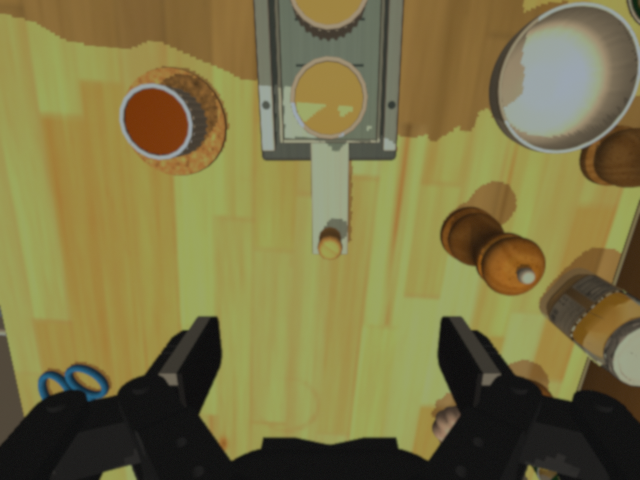

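The front ramekin stands round and level on the tray at (328,97), with the next one behind it. The browned one is on the trivet at (157,120), and the knob is at (330,243). Next I'll turn back and take the knob.

```bash
python3 - <<'E'
from h import *
f=grab('wrist'); k=ray(f,(330,245),.064); print(k, go([k[0],k[1],.10],4.65))
E
```

```text
[ 0.557344   -0.20484941  0.064     ] [-2.770e+00  1.000e-01  1.191e+01 -7.000e-02  0.000e+00  8.976e+01]
```

{"fn": "servo_tool", "kwargs": {
  "plan": [
    [8.5,-2.9,0.1,0,0,0,8.5],
    [8.5,-2.9,0.1,2,0,0,17],
    [8.5,-2.9,0.1,4,0,0,25.5],
    [8.5,-2.9,0.1,6,0,0,34],
    [8.5,-2.9,0.1,8,0,0,42.5],
    [8.5,-2.9,0.1,9,0,0,51],
    [8.5,-2.9,0.1,9,0,0,59.5],
    [8.5,-2.9,0.1,9,0,0,68],
    [8.5,-2.9,0.1,9,0,0,76.5],
    [8.5,-2.9,0.1,9,0,0,85]
  ]
}}

```text
clock: 29.2
position: [0.5577, -0.2059, 0.1288]
tool_rot: [-3.141, 0.001, 0.158]
force: [0.7, 0.3, -1.0]
grip_width: 0.0853
finger_force: 0.0
```

{"fn": "servo_tool", "kwargs": {
  "plan": [
    [8.5,0,0,0,0,0,4.8],
    [8.5,0,0,0,0,0,4.8],
    [8.5,0,0,0,0,0,4.8]
  ]
}}

```text
clock: 29.5
position: [0.5578, -0.2064, 0.1291]
tool_rot: [-3.141, 0.001, 0.083]
force: [-0.6, -0.3, 0.1]
grip_width: 0.0846
finger_force: 0.0
```

```bash
python3 - <<'E'
from h import *
f=grab('wrist'); s=bot.observe(); print(s['position'],s['tool_rot'])
p=proj(f,[.558,-.207,.064]); print(p)
u,v=p.round().astype(int); im=f['frame']; hsv=cv2.cvtColor(im,cv2.COLOR_BGR2HSV)
print(hsv[v,u],hsv[v,u-8:u+9:8].tolist()); 
lo=((hsv[...,0]>8)&(hsv[...,0]<22)&(hsv[...,1]>140)).astype(np.uint8); w=lo[v-70:v+70,u-60:u+60]
n,l,st,c=cv2.connectedComponentsWithStats(w)
for i in range(1,n):
    if st[i,4]>150: print(st[i]+[u-60,v-70,0,0,0],c[i]+[u-60,v-70])
print(go([.558,-.207,.0],4.65))
E
```

```text
[ 0.55777933 -0.20672236  0.12912807] [-3.14115201e+00  4.79623293e-04  8.24023984e-02]
[329.4798097  248.64854299]
[ 31 125 163] [[20, 153, 158], [31, 125, 163], [27, 133, 161]]
[269 179  77  12 333] [314.8048048  182.02102102]
[269 196  81  13 836] [308.16626794 202.27870813]
[319 221  32  42 514] [333.16342412 234.66536965]
[ 0.03  0.04 12.91 -0.03  0.03  0.07]
```

{"fn": "servo_tool", "kwargs": {
  "plan": [
    [8.5,0,0,3,0,0,0],
    [8.5,0,0.2,6.5,0,0,0],
    [8.5,0,0.2,10,0,0,0],
    [8.5,0,0.2,12.3,0,0,0],
    [8.5,0,0.2,12.9,0,0,0],
    [8.5,0,0.2,12.9,0,0,0],
    [1.5,0,0.2,12.9,0,0,0],
    [1.5,0,0.2,12.9,0,0,0],
    [1.5,0,0.2,12.9,0,0,0],
    [1.5,0,0.2,12.9,0,0,0]
  ]
}}

```text
clock: 30.55
position: [0.5584, -0.2095, 0.001]
tool_rot: [3.141, -0.001, 0.079]
force: [0.3, -0.3, 0.3]
grip_width: 0.0277
finger_force: 0.0
```

{"fn": "servo_tool", "kwargs": {
  "plan": [
    [1.5,0,0,0,0,0,0],
    [1.5,0,0,0,0,0,0],
    [1.5,0,0,0,0,0,0]
  ]
}}

```text
clock: 30.85
position: [0.5583, -0.2097, 0.0011]
tool_rot: [3.141, -0.001, 0.079]
force: [-1.4, 0.2, 9.0]
grip_width: 0.0226
finger_force: 58.3
```

```bash
python3 - <<'E'
from h import *
grab('wrist'); f=grab('wrist','w12'); s=bot.observe(); print(s['position'],s['tool_rot'],s['grip_width'],s['finger_force'])
for y in(-.076,0,.076):
    S=gw(0,-.302+y,.069); print(S,proj(f,S),find_rim(f,S))
print('home shift',go([*gw(0,-.215,0)[:2],.0],4.65))
E
```

```text
[ 0.55834898 -0.20969451  0.00105758] [ 3.14100204e+00 -7.27767942e-04  7.87089539e-02] 0.022563472958834332 58.26581418514252
[ 0.54764399 -0.07075582  0.069     ] [-98.69058583 378.52169141] (np.float64(87.51705980911608), None)
[0.54148276 0.00499403 0.069     ] [-331.10796244  379.11420149] (np.float64(94.91300084577537), None)
[0.53532154 0.08074388 0.069     ] [-563.3628408   379.70629731] (np.float64(105.16834371528269), None)
home shift [-1.000e-02 -3.024e+01  9.000e-02  3.000e-02 -4.000e-02 -1.400e-01]
```

```bash
python3 - <<'E'
from h import *
f=grab('top')
for y in(-.076,0,.076):
    S=gw(0,-.302+y,.069); u,v=proj(f,S); 
    S_=cv2.cvtColor(f['frame'],cv2.COLOR_BGR2HSV)[...,1]; x0,y0=int(u)-22,int(v)-22
    c=cv2.resize(S_[y0:y0+44,x0:x0+44],None,fx=4,fy=4,interpolation=cv2.INTER_CUBIC); c=cv2.GaussianBlur(c,(7,7),0)
    h=cv2.HoughCircles(c,cv2.HOUGH_GRADIENT_ALT,1.5,10,param1=120,param2=.4,minRadius=35,maxRadius=62)
    print(y,(u,v),None if h is None else [ray(f,(a/4+x0,b/4+y0),.069).round(4).tolist()+[r] for a,b,r in h[0][:,:3]])
E
```

```text
-0.076 (np.float64(327.08395980215863), np.float64(254.47636912077115)) [[0.5527, -0.0822, 0.069, np.float32(40.72048)], [0.5378, -0.0779, 0.069, np.float32(40.144196)]]
0 (np.float64(300.2861913799668), np.float64(258.8784424146975)) None
0.076 (np.float64(273.08556272758585), np.float64(263.34669361689436)) [[0.5219, 0.0765, 0.069, np.float32(41.841316)]]
```

{"fn": "servo_tool", "kwargs": {
  "plan": [
    [1.5,0,-0.3,0,0,0,0],
    [1.5,0,-1,0,0,0,0],
    [1.5,0,-2,0,0,0,0],
    [1.5,0,-3.2,0,0,0,0],
    [1.5,0,-4.4,0,0,0,0],
    [1.5,0,-5.6,0,0,0,0],
    [1.5,0,-6.8,0,0,0,0],
    [1.5,0,-7.8,0,0,0,0],
    [1.5,0,-8.3,0,0,0,0],
    [1.5,0,-8.5,0,0,0,0]
  ]
}}

```text
clock: 32.0
position: [0.552, -0.1257, 0.0012]
tool_rot: [3.14, -0.001, 0.078]
force: [0.3, -9.2, 8.2]
grip_width: 0.0223
finger_force: 58.8
```

{"fn": "servo_tool", "kwargs": {
  "plan": [
    [1.5,0,-0.5,0,0,0,0],
    [1.5,0,-1.5,0,0,0,0],
    [1.5,0,-2.8,0,0,0,0],
    [1.5,0,-4.3,0,0,0,0],
    [1.5,0,-5.8,0,0,0,0],
    [1.5,0,-7.3,0,0,0,0],
    [1.5,0,-8.8,0,0,0,0],
    [1.5,0,-10.3,0,0,0,0],
    [1.5,0,-11.5,0,0,0,0],
    [1.5,0,-12,0,0,0,0]
  ]
}}

```text
clock: 33.0
position: [0.5426, -0.0053, 0.0011]
tool_rot: [3.14, -0.001, 0.079]
force: [1.6, -10.8, 9.8]
grip_width: 0.0227
finger_force: 59.2
```

{"fn": "servo_tool", "kwargs": {
  "plan": [
    [1.5,0,-0.5,0,0,0,0],
    [1.5,0,-1.5,0,0,0,0],
    [1.5,0,-2.7,0,0,0,0],
    [1.5,0,-4,0,0,0,0],
    [1.5,0,-5.3,0,0,0,0],
    [1.5,0,-6.5,0,0,0,0],
    [1.5,0,-7.5,0,0,0,0],
    [1.5,0,-8.1,0,0,0,0],
    [1.5,0,-8.4,0,0,0,0],
    [1.5,0,-8.5,0,0,0,0]
  ]
}}

```text
clock: 34.0
position: [0.5359, 0.0782, 0.0011]
tool_rot: [3.14, -0.001, 0.078]
force: [1.0, -12.6, 11.8]
grip_width: 0.0222
finger_force: 59.4
```

```bash
python3 - <<'E'
from h import *
s=bot.observe(); print(s['position'],s['grip_width'],s['force'],'rest',go([*gw(0,-.215,0)[:2],.0],4.65))
E
```

```text
[0.53591059 0.07821624 0.00111238] 0.022226479411021145 [  1.00408586 -12.56337036  11.8269154 ] rest [-0.04 -1.36  0.11  0.11 -0.06 -0.2 ]
```

{"fn": "servo_tool", "kwargs": {
  "plan": [
    [1.5,0,-0.3,0,0,0,0],
    [1.5,0,-0.6,0,0,0,0],
    [1.5,0,-0.8,0,0,0,0],
    [1.5,0,-1,0,0,0,0],
    [1.5,0,-1.1,0,0,0,0],
    [1.5,0,-1.2,0,0,0,0]
  ]
}}

```text
clock: 34.6
position: [0.535, 0.0897, 0.0011]
tool_rot: [3.139, -0.001, 0.077]
force: [0.9, -12.2, 11.4]
grip_width: 0.0226
finger_force: 59.3
```

{"fn": "servo_tool", "kwargs": {
  "plan": [
    [1.5,0,-0.1,0,0,0,0],
    [1.5,0,-0.2,0,0,0,0],
    [1.5,0,-0.3,0,0,0,0],
    [1.5,0,-0.4,0,0,0,0],
    [1.5,0,-0.4,0,0,0,0]
  ]
}}

```text
clock: 35.1
position: [0.5348, 0.0918, 0.0011]
tool_rot: [3.138, -0.001, 0.076]
force: [2.3, -20.9, 13.5]
grip_width: 0.0228
finger_force: 59.7
```

{"fn": "servo_tool", "kwargs": {
  "plan": [
    [1.5,0,-0.2,0,0,0,0],
    [1.5,0,-0.2,0,0,0,0],
    [1.5,0,-0.2,0,0,0,0]
  ]
}}

```text
clock: 35.4
position: [0.5348, 0.0919, 0.0011]
tool_rot: [3.136, -0.0, 0.074]
force: [3.5, -30.4, 14.2]
grip_width: 0.0226
finger_force: 60.3
```

The tray is hard against the stop: the position has not changed and the force rose to 30 N. I'll ease off, let go and rise.

{"fn": "servo_tool", "kwargs": {
  "plan": [
    [1.5,0,0.5,0,0,0,0],
    [1.5,0,0.6,0,0,0,0],
    [6,0,0.6,0,0,0,0],
    [6,0,0.6,0,0,0,0],
    [6,0,0.6,0,0,0,0],
    [6,0,0.6,-2,0,0,0],
    [6,0,1,-6,0,0,0],
    [6,0,2,-11,0,0,0],
    [6,0,3,-16,0,0,0],
    [6,0,4,-21,0,0,0]
  ]
}}

```text
clock: 36.4
position: [0.5364, 0.058, 0.2095]
tool_rot: [-3.141, 0.0, 0.079]
force: [1.0, -0.5, 0.1]
grip_width: 0.0602
finger_force: 0.0
```

{"fn": "servo_tool", "kwargs": {
  "plan": [
    [5,0,0,-4,0,0,-8],
    [5,0,0,-8,0,0,-16],
    [5,0,0,-9,0,0,-24],
    [5,0,0,-9,0,0,-32],
    [5,0,0,-9,0,0,-40],
    [5,0,0,-9,0,0,-40],
    [5,0,0,-9,0,0,-40]
  ]
}}

```text
clock: 37.1
position: [0.5368, 0.0582, 0.2973]
tool_rot: [-3.141, 0.0, 0.772]
force: [-0.0, 0.3, 0.1]
grip_width: 0.0496
finger_force: 0.0
```

```bash
sed -i 's/^G=.*/G=np.array([.5175,.304]); YAW=np.radians(4.65)/' h.py; python3 - <<'E'
from h import *
s=bot.observe(); print(s['position'],s['tool_rot'],s['qpos'].round(2))
f=grab('top','top13')
k=ray(f,(182,228.3),.226)
def ang(p): d=np.array(p[:2])-G; a=np.arctan2(d[1],d[0])-YAW; return -a, np.linalg.norm(d)
print(k,ang(k))
g=cv2.cvtColor(f['frame'],cv2.COLOR_BGR2GRAY)
print(g[218:246:1,170:200:2])
w=grab('wrist','w13')
h=cv2.cvtColor(w['frame'],cv2.COLOR_BGR2HSV)
for th in(0,.2,.4,.6,.8):
    X=gw(.045*np.cos(-th),.045*np.sin(-th),.226); u,v=proj(w,X).round().astype(int); print(th,X,u,v, h[v,u,2] if 0<=u<640 and 0<=v<480 else None, proj(f,X).round(1))
E
```

```text
[0.53677336 0.05822606 0.29733485] [-3.14135433e+00  2.23778639e-04  7.72418386e-01] [ 0.11  0.32 -0.42  1.68  0.14  1.17 -1.15]
[0.55852251 0.29459289 0.226     ] (np.float64(0.30657639384243107), np.float64(0.04208728859841957))
[[125 158 164 166 166 154 146 123  94  77  65  79 132 142 141]
 [139 161 167 163 162 149 137 109  83  75  70  84 140 142 144]
 [160 163 166 165 154 147 123  98  83  70  69  90 134 139 135]
 [162 164 165 161 152 141 109  86  77  73  71 102 134 135 136]
 [167 166 160 152 143 126  95  85  77  74  77 118 136 136 136]
 [165 160 155 149 131 109  88  80  76  72  79 131 142 139 137]
 [161 155 150 143 117  92  80  75  73  65  86 134 140 139 141]
 [153 149 141 122 101  68  55  66  76  67  96 139 135 135 130]
 [148 141 119 108  79  45  30  43  71  78 110 135 128 129 120]
 [139 121 101  95  68  23  11  26  69 104 128 134 138 142 128]
 [123 104  94  90  61  20  17  27  84 134 142 143 146 150 141]
 [108 103 109 111  76  15  27  11  71 143 153 149 151 150 145]
 [118 125 132 138  95  17  15   5  61 140 152 147 149 150 149]
 [142 146 148 148 104  23  16   4  47 129 152 148 
[... 519 characters left out ...]
 48  46  90 126 138 121  80  74  72 107 140 138  91  34  10]
 [ 39 100 143 153 147 122  84 105  93 106 147 155 131  73  24]
 [ 83 143 158 147 118  93  68 116  99  80 119 143 154 123  48]
 [129 152 143 113  71  44  61 137 105  43  72 114 152 147  91]
 [155 143 104  62  35  14  66 145 102  17  27  70 129 155 121]
 [152 110  60  30  12   8  81 148  85  17  13  35  89 144 142]]
0 [0.56235188 0.30764809 0.226     ] 18 -107 None [176.7 227.6]
0.2 [0.5621826  0.29866468 0.226     ] 33 -92 None [180.4 227.3]
0.4 [0.56023195 0.28989397 0.226     ] 46 -75 None [184.  227.6]
0.6 [0.55657773 0.28168562 0.226     ] 56 -56 None [187.3 228.4]
0.8 [0.55136559 0.27436688 0.226     ] 62 -37 None [190.2 229.8]
```

```bash
python3 - <<'E'
from h import *
print(go([.5615,.2947,.297],50))
E
```

```text
[ 1.828e+01 -1.519e+01  3.000e-02 -1.000e-02  1.000e-02 -5.690e+00]
```

{"fn": "servo_tool", "kwargs": {
  "plan": [
    [5,3.6,-3,0,0,0,-1],
    [5,7.2,-6,0,0,0,-2],
    [5,10.8,-9,0,0,0,-3],
    [5,14.4,-12,0,0,0,-4],
    [5,18.3,-15.2,0,0,0,-5.7],
    [5,18.3,-15.2,0,0,0,-5.7],
    [5,18.3,-15.2,0,0,0,-5.7]
  ]
}}

```text
clock: 37.9
position: [0.5603, 0.2963, 0.2968]
tool_rot: [-3.141, 0.001, 0.877]
force: [1.0, 0.0, -0.4]
grip_width: 0.0496
finger_force: 0.0
```

```bash
python3 - <<'E'
from h import *
grab('wrist'); w=grab('wrist','w14'); s=bot.observe(); print(s['position'],s['tool_rot'],s['qpos'].round(2))
hsv=cv2.cvtColor(w['frame'],cv2.COLOR_BGR2HSV); g=hsv[...,2]
print('hub',proj(w,gw(0,0,.185)),'knob pred',proj(w,[.5615,.2947,.226]))
for r in range(150,400,10): print(r,''.join('#' if g[r,c]<30 else '+' if g[r,c]<60 else '-' if g[r,c]<110 else 'y' if (20<hsv[r,c,0]<35 and hsv[r,c,1]>140) else '.' for c in range(200,500,6)))
E
```

```text
[0.5610057  0.29410282 0.29733633] [3.14111257e+00 5.77587974e-04 8.74146759e-01] [-0.26  0.49 -0.49  1.43  0.23  1.27 -1.46]
hub [279.38039079 254.0222598 ] knob pred [329.39052757 244.82667574]
150 ......--................................yyyyyyyyyy
160 .....-...-+######+-......................yyyyyyyyy
170 ......+#.......+++++#+....................yyyyyyyy
180 ....+-.....+++++++++++##....................yyyyyy
190 ...-...+++++--+++++++++++-...................yyyyy
200 .....-++...........++++.+++...................yyyy
210 .+++++...-+++++++-...++++y+-...................yyy
220 -++++..-++++++++++++-##----+.....................y
230 ++++.....-++++++++-.####+-.....................y.y
240 ++-+..+++......-...++++++----...............y...y.
250 -+++..+++++..--..+++#++++--+..................y..y
260 .+++..+++++..--.-+++++..-+-+...................y..
270 .--.+..++++++..+++++#..-+++-....................y.
280 ..-+++..-++++..+++++..-++++.............-........y
290 ...-#++-...++..++-...+-++-............-...........
300 .....+.+#+........-+++++............-----..-......
310 .......---+#.+#+++++#-..........++--.-----........
320 ......#+--##.----...............##---#------..-...
330 .....++--+##..................--###--++------...-.
340 ....##---###.....-............--###---##-------...
350 ...##---####....................####---##--------.
360 .#####+.+##-...........-++.......##+.-#####-------
370 ##++####+##..........-++++++.....##+####++##-----#
380 ########+#+........+++++++++.....-#+##############
390 ########+#.yy......++++++++++.....#+##############
```

{"fn": "servo_tool", "kwargs": {
  "plan": [
    [5,0,0,3,0,0,0],
    [5,0,0,6.5,0,0,0],
    [5,0,0,10,0,0,0],
    [5,0,0,12.5,0,0,0],
    [5,0,0,13.5,0,0,0],
    [5,0,0,13.5,0,0,0],
    [1.5,0,0,13.5,0,0,0],
    [1.5,0,0,13.5,0,0,0],
    [1.5,0,0,13.5,0,0,0],
    [1.5,0,0,13.5,0,0,0]
  ],
  "force": 60
}}

```text
clock: 39.0
position: [0.5611, 0.2956, 0.1643]
tool_rot: [3.141, -0.002, 0.876]
force: [-4.5, -0.2, 7.9]
grip_width: 0.0201
finger_force: 58.3
```

```bash
python3 - <<'E'
from h import *
s=bot.observe(); print(s['position'],s['tool_rot'],s['grip_width'],s['finger_force'],s['force'],s['qpos'].round(2))
def ang(p): d=np.array(p[:2])-G; a=np.arctan2(d[1],d[0])-YAW; return -a, np.linalg.norm(d)
print(ang(s['position']))
E
```

```text
[0.56108427 0.29561    0.16427868] [ 3.14106865e+00 -1.88712877e-03  8.76353162e-01] 0.020075816558184904 58.305537700653076 [-4.48511046 -0.21774885  7.87246886] [-0.27  0.61 -0.46  1.6   0.31  1.01 -1.52]
(np.float64(0.27133207729010644), np.float64(0.04438446567065228))
```

```bash
python3 - <<'E'
from h import *
psi=.876; r=4.5
P=lambda t: r*np.array([np.cos(YAW-t),np.sin(YAW-t)])
A=np.array([[np.cos(psi),np.sin(psi)],[np.sin(psi),-np.cos(psi)]])
th=np.linspace(.271,5.0,31); c=A@P(th[0])
for k in range(3):
    rows=[(A@P(t)-c).round(1) for t in th[1+10*k:11+10*k]]; print(th[10*k+10].round(2),[[1.5,float(a),float(b),0,0,0,0] for a,b in rows]); c=c+rows[-1]
E
```

```text
1.85 [[1.5, -0.6, 0.3, 0, 0, 0, 0], [1.5, -1.3, 0.5, 0, 0, 0, 0], [1.5, -2.0, 0.6, 0, 0, 0, 0], [1.5, -2.7, 0.5, 0, 0, 0, 0], [1.5, -3.4, 0.4, 0, 0, 0, 0], [1.5, -4.1, 0.1, 0, 0, 0, 0], [1.5, -4.7, -0.2, 0, 0, 0, 0], [1.5, -5.3, -0.7, 0, 0, 0, 0], [1.5, -5.7, -1.2, 0, 0, 0, 0], [1.5, -6.1, -1.8, 0, 0, 0, 0]]
3.42 [[1.5, -0.3, -0.6, 0, 0, 0, 0], [1.5, -0.5, -1.3, 0, 0, 0, 0], [1.5, -0.6, -2.0, 0, 0, 0, 0], [1.5, -0.5, -2.7, 0, 0, 0, 0], [1.5, -0.4, -3.4, 0, 0, 0, 0], [1.5, -0.1, -4.1, 0, 0, 0, 0], [1.5, 0.2, -4.7, 0, 0, 0, 0], [1.5, 0.7, -5.2, 0, 0, 0, 0], [1.5, 1.2, -5.7, 0, 0, 0, 0], [1.5, 1.8, -6.1, 0, 0, 0, 0]]
5.0 [[1.5, 0.6, -0.3, 0, 0, 0, 0], [1.5, 1.3, -0.5, 0, 0, 0, 0], [1.5, 2.0, -0.5, 0, 0, 0, 0], [1.5, 2.7, -0.5, 0, 0, 0, 0], [1.5, 3.4, -0.3, 0, 0, 0, 0], [1.5, 4.1, -0.1, 0, 0, 0, 0], [1.5, 4.7, 0.3, 0, 0, 0, 0], [1.5, 5.2, 0.7, 0, 0, 0, 0], [1.5, 5.7, 1.3, 0, 0, 0, 0], [1.5, 6.1, 1.9, 0, 0, 0, 0]]
```

{"fn": "servo_tool", "kwargs": {
  "plan": [
    [1.5,-0.6,0.3,0,0,0,0],
    [1.5,-1.3,0.5,0,0,0,0],
    [1.5,-2.0,0.6,0,0,0,0],
    [1.5,-2.7,0.5,0,0,0,0],
    [1.5,-3.4,0.4,0,0,0,0],
    [1.5,-4.1,0.1,0,0,0,0],
    [1.5,-4.7,-0.2,0,0,0,0],
    [1.5,-5.3,-0.7,0,0,0,0],
    [1.5,-5.7,-1.2,0,0,0,0],
    [1.5,-6.1,-1.8,0,0,0,0]
  ],
  "force": 80
}}

```text
clock: 40.0
position: [0.5101, 0.2597, 0.1644]
tool_rot: [3.139, -0.004, 0.875]
force: [8.8, -0.1, 4.2]
grip_width: 0.0203
finger_force: 78.5
```

```bash
cat >> h.py <<'E'
def ang(p): d=np.array(p[:2])-G; a=np.arctan2(d[1],d[0])-YAW; return (-a)%(2*np.pi), np.linalg.norm(d)
E
python3 - <<'E'
from h import *
s=bot.observe(); print(s['position'],s['grip_width'],s['finger_force'],s['force'],ang(s['position']),s['qpos'].round(2))
E
```

```text
[0.51014938 0.25971612 0.16440165] 0.020346311732364612 78.4677529335022 [ 8.82667818 -0.13618433  4.19593563] (np.float64(1.8164430349044793), np.float64(0.04488979905527472)) [-0.23  0.51 -0.48  1.77  0.29  0.93 -1.53]
```

Tangential resistance is about 9 N and the radius is right, so I'll continue.

{"fn": "servo_tool", "kwargs": {
  "plan": [
    [1.5,-0.3,-0.6,0,0,0,0],
    [1.5,-0.5,-1.3,0,0,0,0],
    [1.5,-0.6,-2.0,0,0,0,0],
    [1.5,-0.5,-2.7,0,0,0,0],
    [1.5,-0.4,-3.4,0,0,0,0],
    [1.5,-0.1,-4.1,0,0,0,0],
    [1.5,0.2,-4.7,0,0,0,0],
    [1.5,0.7,-5.2,0,0,0,0],
    [1.5,1.2,-5.7,0,0,0,0],
    [1.5,1.8,-6.1,0,0,0,0]
  ]
}}

```text
clock: 41.0
position: [0.4725, 0.3118, 0.1642]
tool_rot: [3.14, 0.001, 0.876]
force: [-6.9, -9.7, 17.1]
grip_width: 0.0203
finger_force: 79.7
```

{"fn": "servo_tool", "kwargs": {
  "plan": [
    [1.5,0.6,-0.3,0,0,0,0],
    [1.5,1.3,-0.5,0,0,0,0],
    [1.5,2.0,-0.5,0,0,0,0],
    [1.5,2.7,-0.5,0,0,0,0],
    [1.5,3.4,-0.3,0,0,0,0],
    [1.5,4.1,-0.1,0,0,0,0],
    [1.5,4.7,0.3,0,0,0,0],
    [1.5,5.2,0.7,0,0,0,0],
    [1.5,5.7,1.3,0,0,0,0],
    [1.5,6.1,1.9,0,0,0,0]
  ]
}}

```text
clock: 42.0
position: [0.5253, 0.3486, 0.1643]
tool_rot: [-3.14, -0.001, 0.877]
force: [-14.0, -0.2, 13.4]
grip_width: 0.02
finger_force: 79.7
```

```bash
python3 - <<'E'
from h import *
s=bot.observe(); print(s['position'],s['grip_width'],s['finger_force'],s['force'],ang(s['position']),s['qpos'].round(2))
E
```

```text
[0.52527906 0.34855824 0.16428157] 0.0199675628281637 79.73319053649902 [-13.97324388  -0.2021618   13.41040162] (np.float64(4.966386674867599), np.float64(0.045232186886439305)) [-0.37  0.6  -0.47  1.6   0.31  1.01 -1.63]
```

{"fn": "servo_tool", "kwargs": {
  "plan": [
    [1.5,-0.1,0,0,0,0,0],
    [3,-0.1,0,0,0,0,0],
    [5,-0.1,0,0,0,0,0],
    [5,-0.1,0,0,0,0,0],
    [5,-0.1,0,-1,0,0,0],
    [5,-0.1,0,-4,0,0,0],
    [5,-0.1,0,-8,0,0,0],
    [5,-0.1,0,-12,0,0,0],
    [5,-0.1,0,-14,0,0,0],
    [5,-0.1,0,-14,0,0,0]
  ]
}}

```text
clock: 43.0
position: [0.5264, 0.3473, 0.3065]
tool_rot: [3.14, -0.005, 0.876]
force: [0.1, -0.3, -1.1]
grip_width: 0.0502
finger_force: 0.0
```

```bash
python3 - <<'E'
from h import *
grab('wrist'); w=grab('wrist','w15'); s=bot.observe(); print(s['position'],s['force'])
hsv=cv2.cvtColor(w['frame'],cv2.COLOR_BGR2HSV); b=w['frame'].astype(int)
hub=gw(0,0,.18)
m=(hsv[...,0]>22)&(hsv[...,0]<36)&(hsv[...,1]>170)&(hsv[...,2]>80)
red=((hsv[...,0]<8)|(hsv[...,0]>172))&(hsv[...,1]>150)&(hsv[...,2]>60)
for n,M,z in(('yellow',m,.179),('red',red,.163)):
    v,u=np.nonzero(M); P=np.array([ray(w,(a,c),z) for a,c in zip(u,v)])
    if len(P)==0: print(n,0); continue
    k=np.linalg.norm(P[:,:2]-G,axis=1)<.085; A=[ang(p) for p in P[k]]; A=np.array(A)
    print(n,len(A),np.percentile(A[:,0],[2,50,98]) if len(A) else '',A[:,1].mean() if len(A) else '')
E
```

```text
[0.5255628  0.3464273  0.30296529] [-0.46051056  0.51847585 -0.49840339]
yellow 18 [4.97117985 5.00638239 5.05066092] 0.057442722663223394
red 1029 [4.49034548 5.0395675  5.49261624] 0.06337215200790075
```

{"fn": "servo_tool", "kwargs": {
  "plan": [
    [5,-4,1,-2,0,0,0],
    [5,-8,2,-2,0,0,0],
    [5,-12,3,-2,0,0,0],
    [5,-16,4,-2,0,0,0],
    [5,-20,5,-2,0,0,0],
    [5,-24,6,-2,0,0,0],
    [5,-28,7,-2,0,0,0],
    [5,-32,8,-2,0,0,0],
    [5,-32,8,-2,0,0,0],
    [5,-32,8,-2,0,0,0]
  ]
}}

```text
clock: 44.1
position: [0.3819, 0.0489, 0.3223]
tool_rot: [-3.142, 0.0, 0.875]
force: [0.5, 1.0, -0.5]
grip_width: 0.0499
finger_force: 0.0
```

```bash
python3 - <<'E'
from h import *
grab('wrist'); w=grab('wrist','w16'); s=bot.observe(); print(s['position'])
print('done',proj(w,[.402,-.113,.054]),find_rim(w,[.402,-.113,.054]))
u,v=proj(w,[.5348,.0919,.064]).round().astype(int); print('knob',u,v)
hsv=cv2.cvtColor(w['frame'],cv2.COLOR_BGR2HSV)
for r in range(max(v-50,0),min(v+50,480),8): print(''.join('o' if 8<h<23 and S>130 else '.' for h,S,V in hsv[r,max(u-60,0):u+60:4]))
# side view: pale rims/dark gap under the hood
f=grab('side')
for y in(-.076,0,.076):
    print(y,proj(f,gw(-.031,y,.045)).round(),proj(f,gw(-.031,y,.065)).round())
u,v=proj(f,gw(-.031,0,.05)).round().astype(int)
H=cv2.cvtColor(f['frame'],cv2.COLOR_BGR2GRAY)
for r in range(v-14,v+16,2): print(r,''.join(f'{x:4d}' for x in H[r,u-70:u+70:6]))
E
```

```text
[0.38239101 0.05004798 0.32217936]
done [423.58727464 281.44933197] (np.float64(24.29585996958113), [(422, 277, 23, [0.404, -0.1068, 0.054])])
knob 416 70
..............................
..............................
..............................
..............................
..............................
..............................
............o....o............
............oo................
.............o................
..............................
..............................
..............................
..............................
-0.076 [242. 269.] [241. 263.]
0 [216. 268.] [215. 262.]
0.076 [189. 268.] [189. 262.]
253  193 191 191 194  34   4  11  20  16  13  15  24  18  19  12  11 150 149 142 140  78  84  88  87
255  188 191 192 193  54  23  20  23  25  22  27  32  23  20  19  71 146 151  91 150  72  84  84  92
257  185 185 184 188  85  10  17  17   9  20   4  19  21   0  29 102 146 145  60 150  97  80  84  92
259  185 182 179 183 111 113 116 116 110 116 115 116 115 110  88 134 142 147  67 147 149  79  84  88
261  188 186 185 185 124 125 125 129 126 120 111 10
[... 359 characters left out ...]
79 176 178 175 128  88 118 131 127 129 126 127 136 141 129 131 134 137 125 138 137 138 139 140
271  178 176 178 179 143  94 125 126 144 127 123 127 143 119 123 129 131 131 128 136 135 132 135 137
273  181 179 181 180 141  98 128 135 146 122 126 127 136 121 125 125 130 129 134 133 130 130 134 134
275  175 177 178 181 125  99 107 116 117 131 148 136 153 121 124 125 123 131 128 126 129 133 135 133
277  178 176 176 161 130 137 121 139 135 128 129 123 118 115 106 123 125 123 126 122 125 127 127 128
279  178 182 180 120 125 124 118 117 119 136 138 145 147 149 151 120 119 118 120 122 125 122 122 129
281  177 172 174 121  67  72  66  68  65  66  80  83 107 108 129 114 116 116 117 118 121 122 120 124
```

```bash
python3 -c "
from workcell import bot; print(bot.job_done())"
```

```text
the job is handed in; nothing more can be done
None
```

I handed the job in at about 44 s: the browned ramekin is on the trivet, the three pale ones are on the tray, the tray is home against the stop, and the timer is wound to about 5.0, in the red sector; the ramekins under the head could only be checked indirectly, and the hand-in gave no verdict.

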